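# Centre-punch the clock-cock blanks

## Robot

A 6-joint arm with a two-finger parallel gripper is mounted at the origin on a cart in front of the work surface, level with it; the furniture and walls round the work are solid. World frame = base frame: x ahead of the robot, y to its left, z up, the work surface at z = 0. Lengths are in m, angles in degrees, forces in N, time in s.
With the tool pointing down it reaches from about 0.4 to 0.825 m from the base axis. Payload 7 kg.
Tool frame: the origin (TCP) lies between the finger pads; the fingertips stand 19 mm ahead of it and the grasp point (between the pads) is the TCP; z points along the fingers, y is the line along which they close (so a half turn about z gives the same grasp; the last joint's range is limited). The gripper opens to 88 mm and grips with 3 to 60 N. Pads are 19 mm wide; open, the fingers measure 130 mm over their backs; the gripper's body (78 mm by 193 mm) begins 47 mm behind the grasp point.
Start: joints at [89.559, 20.546, 0.682, 0, -70.136, -16.507], TCP at [0.197, 0.646, 0.246] pointing down, gripper open.
Joint ranges: [-176.03, 176.03], [-82.01, 121.73], [-58.28, 71.71], [-173.87, 95.51], [-174.79, -0.11], [-173.66, 173.66]. Speed limits (degrees/s): [136.94, 136.94, 172.46, 180, 180, 180].

## Interface

Orientations are given as [roll, pitch, yaw] about the fixed x, y, z axes, in that order (R = Rz(yaw) Ry(pitch) Rx(roll)).
In Python, from plant import get_obs, snapshot, close_job, spot_in, spot_point gives the robot as it stands.
- The arm moves only by the tool play_rows, never from a script. Its argument "plan" is a list of rows, each a list of 6 numbers: the shift along the tool's x, y, z in cm, then the turn, a rotation vector about the tool's x, y, z in degrees. A call has 1 to 20 rows; each row shifts and turns the commanded pose from where the row before left it, along the tool's axes as they then stand; what a row does not reach is not made up. A row lasts 1/12 s, in which the tool goes at most 41.7 mm and 7.16 degrees, less where a joint would pass 70% of its speed; a pose out of reach is approached as far as the arm can. A call is refused whole if a number of a shift passes 4.17 or a number of a turn 7.16, either way. A call with a gripper value outside its range is refused whole. "grip" is the finger opening in cm, from 0 to 8.76, set as the call begins (left out, the last holds). The fingers move at their own pace and stop on an object; the grip force is fixed at half the most. Time passes only in rows, so rows that do not move let the fingers close. It gives the time, the measured TCP pose, the force, the opening and the grip force at its end, in the units of the state.
- get_obs(): the state, without advancing time (a new reading comes with each control period).
- snapshot(name): name is "scene" or "top" or "wrist"; returns a dict with "frame" (400x640x3 uint8, red, green, blue), "fx", "fy", "cx", "cy" (pixels), "position" and "attitude" of the camera in the world. Camera axes: x right, y down, z forward; pixel columns grow to the right and rows downward; lengths in m; the calibration is good to about 2 mm. The wrist camera is an equidistant fisheye: a pixel r from the principal point sees the ray r / f radians off the axis. A picture is of the moment at which its call begins. There is no depth.
- close_job(): hands the job in; it is judged then, once.
Trained networks look in the newest picture that a camera, given by its name, has taken for a name from the list of things; names that differ only in an ending like _2 or _b are one class to them, and where a whole thing is asked for, a point or a joint stands for the part that bears it (a point fixed in the world has none). Each returns a list of dicts, best first, with "score" (0 to 1); they miss things now and then, are a little off and sometimes report something else, mostly with a low value. They report only what shows in the picture. A call takes as long as a camera call. They do not tell look-alikes from the thing itself.
- spot_in(camera, thing): "position" ([x, y, z] in m, in world coordinates, good to about 4 mm: the middle of the surface that is visible of it).
- spot_point(camera, thing): "position" ([x, y, z] in m, in world coordinates, good to about 4 mm: a listed point, or the origin of a listed thing).
The state is a dict: "clock": time; "joint_pos": joint angles; "qvel": joint speeds; "tau": joint torques, N m; "tool_pos": TCP position; "orientation": TCP orientation; "force": force on the tool from outside, world axes, zero at the start; "moment": the same for the moment, N m; "opening": finger opening in m; "gripper_force": force on a finger pad.
Only numpy, scipy, OpenCV 4.12 (cv2) and the standard library are available. Lean on these libraries where they do the work, as an engineer would, in place of code of your own. Each camera call takes 0.05 s, during which the arm holds its last target. There are 200 camera calls.

## Task

Lay every full-length brass blank on the steel block and press the spring punch straight down on its scribed cross until the punch snaps and leaves its mark, then drop the marked blank into the wooden tray. A blank that was sawn short is scrap: drop it, unpunched, into the round tin. Punch blanks nowhere but on the steel block, finish with the punch standing in its wooden holder again, and leave the caliper and the small lidded tin alone.

Things in the scene. Friction and masses are not known exactly. Their poses are not given: they have to be found in the camera images.
- block: ground steel setting plate, fixed, 95 x 65 x 14 mm, lying flat. Origin: centre of its underside (top face 14 mm up); x along its 95 mm side. Takes two blanks laid across it side by side, one 28 mm either way from the centre along x
- blank1: brass clock-cock blank, flat, 8 mm thick, 56 mm long: foot strip 23 mm wide (own x -28 to +6 mm) ending in a round head, 26 mm in diameter, centred at own x = +15 mm, with a scribed cross on top. Origin: centre of its length, on the underside; x points to the head, z up. 0.1 kg. Grip it across the strip, or end to end. May be absent
- blank2: brass clock-cock blank, flat, 8 mm thick, 56 mm long: foot strip 23 mm wide (own x -28 to +6 mm) ending in a round head, 26 mm in diameter, centred at own x = +15 mm, with a scribed cross on top. Origin: centre of its length, on the underside; x points to the head, z up. 0.1 kg. Grip it across the strip, or end to end. May be absent
- blank3: brass clock-cock blank, flat, 8 mm thick, 56 mm long: foot strip 23 mm wide (own x -28 to +6 mm) ending in a round head, 26 mm in diameter, centred at own x = +15 mm, with a scribed cross on top. Origin: centre of its length, on the underside; x points to the head, z up. 0.1 kg. Grip it across the strip, or end to end. May be absent
- blank1_cross (a point): the scribed cross of blank1: head centre, on the unmarked upper face, 15 mm along x and 8 mm up from the blank's origin. The punch must come down within 4 mm of it
- blank2_cross (a point): the scribed cross of blank2: head centre, on the unmarked upper face, 15 mm along x and 8 mm up from the blank's origin. The punch must come down within 4 mm of it
- blank3_cross (a point): the scribed cross of blank3: head centre, on the unmarked upper face, 15 mm along x and 8 mm up from the blank's origin. The punch must come down within 4 mm of it
- spot1 (a joint): depth of the punch mark at the cross of blank1, in m: 0 unmarked, 0.002 fully marked; the metal yields for good under about 10.5 N of the punch's tip, which the punch gives just before it snaps
- spot2 (a joint): depth of the punch mark at the cross of blank2, in m: 0 unmarked, 0.002 fully marked; the metal yields for good under about 10.5 N of the punch's tip, which the punch gives just before it snaps
- spot3 (a joint): depth of the punch mark at the cross of blank3, in m: 0 unmarked, 0.002 fully marked; the metal yields for good under about 10.5 N of the punch's tip, which the punch gives just before it snaps
- short_blank: scrap: a brass blank like the others but sawn short, 38 mm long, 8 mm thick: strip 23 mm wide from own x = -19 to 0 mm, round head of 26 mm diameter centred at own x = +6 mm. Origin: centre of its length, on the underside; x points to the head. Grip it across the strip, at own x = -9 mm, or end to end. 0.1 kg. May be absent
- punch: steel automatic centre punch, 128 mm long, 0.12 kg, standing point down in its holder: barrel 16 mm in diameter from 26 to 112 mm above the tip, brass cap 18 mm in diameter on top, slim nose 14 mm long below. Origin: the tip with the spring out; z points up to the cap. Grip the barrel 95 mm above the tip, from above, firmly (40 N)
- punch_tip (a point): the punch's tip, on the sliding nose; its frame is parallel to the punch's
- nose (a joint): how far the nose has been pushed up into the barrel, m: 0 out. Pushing takes 5 N at first, rising to 12 N at 0.006, where the hidden spring snaps: by 0.0075 the resistance has dropped to 4 N. Stop at 0.009. It comes out again by itself when lifted
- holder: wooden block 70 x 70 x 66 mm, fixed, with one upright round hole 18 mm in diameter and 60 mm deep at its centre, in which the punch stands. Origin: centre of its underside; z up
- holder_hole0 (a point): centre of the hole's mouth, on the holder's top, 66 mm up; the standing punch's tip is 60 mm below it
- tray: open wooden tray for marked blanks, fixed, 140 (x) x 170 (y) x 40 mm high, walls and floor 7 mm thick. Origin: centre of its underside
- tin: open round steel tin for scrap, fixed, 100 mm in diameter at the rim, 45 mm high, narrower at the foot. Origin: centre of its underside
- dial_caliper: bystander: dial caliper lying at the right, 225 x 40 x 18 mm; leave alone
- parts_tin: bystander: small lidded tin, 35 mm in diameter, 16 mm high; leave alone
Things that resemble listed ones, but are neither listed nor needed, are in the scene too. What is shaped like the blank3 but turquoise is not meant.

How it is judged:
By the outcome, as a careful person would: the job done as asked, in the order asked, and still so for the second after the job is handed in, with the robot touching nothing.
Of blank1, blank2, blank3, short_blank only 3 to 4 are there at a start; the rules pass over those that are not, and their reading is None.
At some moment in a run one of blank1, blank2, blank3, short_blank may be knocked a few centimetres aside while the robot is not near it.
It also fails if it takes over 210 s, if anything falls off the work surface, if the arm or the gripper's body presses on something with over 40 N, if the wrist force passes 120 N, or if a joint passes its speed limit or range.

## Working session

There is one attempt and no reset: what is moved stays moved. The work goes in short steps, Python scripts to look and compute and a tool call to move; the robot and the scene stay as the last step left them, time stands still between calls to the robot, and variables do not carry over. Pictures are saved under pics/ and viewed, at most 14 in all, crops included, and the job is handed in when it is done.

Besides the shell and the picture viewer there is one more tool, called after "Emit:" by a JSON object that holds its "fn" and its "kwargs", one argument or row to a line. play_rows: Moves the arm, as the interface text tells. Its arguments: {"type":"object","properties":{"plan":{"type":"array","items":{"type":"array","items":{"type":"number"}}},"grip":{"type":"number"}},"required":["plan"]}

```bash
ls; mkdir -p pics; cat > h.py <<'E'
import numpy as np, cv2
from scipy.spatial.transform import Rotation as R
from plant import *
def snap(n):
    s=snapshot(n); return s
def rot(s):
    a=np.array(s["attitude"]); 
    return a if a.shape==(3,3) else (R.from_euler("xyz",a,degrees=True).as_matrix() if a.size==3 else None)
def pix2z(s,u,v,z):
    d=np.array([(u-s["cx"])/s["fx"],(v-s["cy"])/s["fy"],1.]); d=rot(s)@d; p=np.array(s["position"]); return p+d*(z-p[2])/d[2]
def proj(s,P):
    c=rot(s).T@(np.array(P)-np.array(s["position"])); return s["cx"]+s["fx"]*c[0]/c[2], s["cy"]+s["fy"]*c[1]/c[2]
def save(s,f,box=None,k=1):
    im=s["frame"][:,:,::-1]
    if box: im=im[box[1]:box[3],box[0]:box[2]]
    cv2.imwrite("pics/"+f,cv2.resize(im,None,fx=k,fy=k,interpolation=cv2.INTER_CUBIC))
E
python3 - <<'E'
from h import *
for n in("top","scene"):
    s=snap(n); save(s,n+"0.png"); print(n,s["position"],s["attitude"],s["fx"],s["cx"],s["cy"])
    for t in "block blank1 short_blank punch holder tray tin dial_caliper parts_tin".split():
        print(t,[(np.round(d["position"],3).tolist(),round(d["score"],2),[int(x) for x in proj(s,d["position"])]) for d in spot_point(n,t)])
    for t in "blank1_cross holder_hole0".split():
        print(t,[(np.round(d["position"],3).tolist(),round(d["score"],2)) for d in spot_point(n,t)])
print(get_obs())
E
```

```text
pics
top [ 0.26859488 -0.04801469  1.22311718] [-1.67203607e+02  6.18288006e-03 -8.93256291e+01] 452.809682169467 323.76469824224165 206.57468280230398
block [([0.453, -0.032, -0.001], 0.6, [318, 240]), ([0.513, -0.41, 0.002], 0.25, [456, 219])]
blank1 [([0.423, 0.076, -0.002], 0.74, [278, 250]), ([0.529, -0.184, 0.002], 0.64, [374, 213]), ([0.414, -0.158, -0.002], 0.52, [364, 254]), ([0.53, -0.311, 0.003], 0.49, [420, 213])]
short_blank [([0.429, -0.288, -0.003], 0.68, [412, 249])]
punch [([0.652, 0.063, 0.007], 0.48, [285, 168])]
holder [([0.655, 0.06, -0.003], 0.87, [287, 168]), ([0.529, -0.184, 0.0], 0.4, [374, 213])]
tray [([0.458, 0.248, 0.003], 0.82, [215, 236]), ([0.452, -0.029, 0.002], 0.5, [317, 240])]
tin [([0.632, 0.261, -0.0], 0.79, [215, 175]), ([0.657, 0.062, 0.012], 0.44, [286, 166])]
dial_caliper [([0.512, -0.408, 0.0], 0.97, [455, 220]), ([0.432, -0.159, 0.004], 0.73, [365, 247]), ([0.657, 0.065, 0.008], 0.32, [285, 167])]
parts_tin [([0.597, -0.05, 0.001], 0.66, [325, 188])]
blank1_cross [([0.538, -0.317, 0.01], 0.6)]
holder_hole0 [([0.655, 0.063, 0.062], 0.76)]
sc
[... 805 characters left out ...]
.652, 0.061, 0.063], 0.87)]
{'clock': 1.2, 'joint_pos': array([ 8.95606052e+01,  2.05456293e+01,  6.79555062e-01,  1.70774674e-03,
       -7.01381299e+01, -1.65075439e+01]), 'qvel': array([ 0.02384988,  0.07105965, -0.0858787 ,  0.00016045, -0.02851038,
        0.05741384]), 'tau': array([ 2.40741301e-04, -5.82391119e+01,  2.93298090e+01,  7.00237244e+00,
        1.25232854e-02, -1.47948197e-05]), 'tool_pos': array([0.19676707, 0.64563001, 0.24555658]), 'orientation': array([ 1.79996426e+02, -2.73447451e-03, -1.69463584e+01]), 'force': array([ 0.72316679,  0.29537056, -0.20689505]), 'moment': array([-0.05237525,  0.01133741,  0.02012962]), 'gripper_force': 0.0, 'opening': 0.0875285402621273}
```

View pics/top0.png

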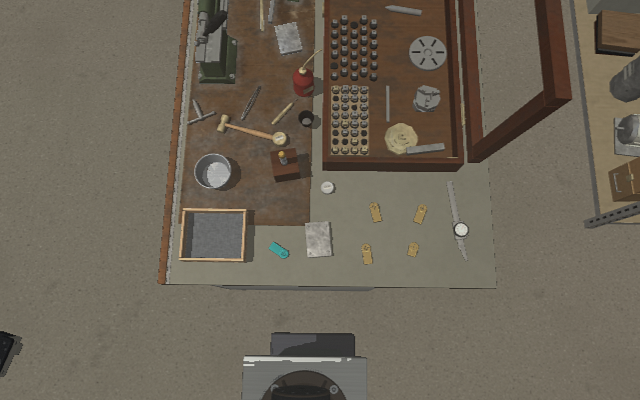

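```bash
python3 - <<'E'
import cv2
im=cv2.imread("pics/top0.png")[150:290,180:500]
cv2.imwrite("pics/c0.png",cv2.resize(im,None,fx=2.5,fy=2.5,interpolation=cv2.INTER_CUBIC))
E
```

```text
(no output)
```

View pics/c0.png

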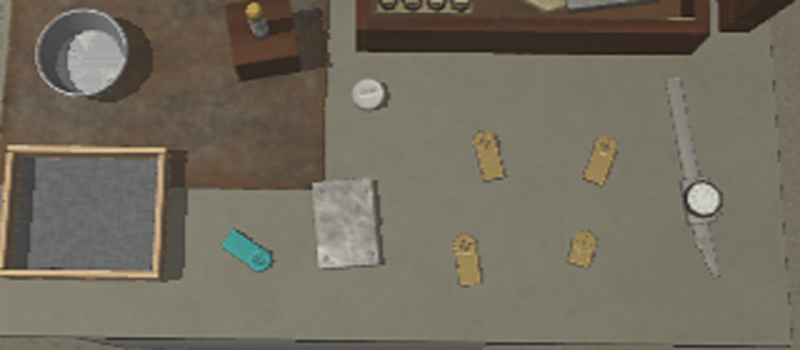

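The picture shows three full-length brass blanks at top pixels (375,212), (420,213) and (367,254). The short one is at (412,249) and the turquoise look-alike at (278,250). The plate is at (318,240), tray (213,235), tin (213,172), holder with punch (285,163), lidded tin (327,187) and caliper (458,222).

Possible mix-ups are the turquoise blank (278,250, rejected by colour), the short one among the brass blanks (412,249, about 38 mm), and the white lidded tin against the scrap tin. Next I'll fit the silhouettes.

```bash
cat >> h.py <<'E'
from scipy.optimize import minimize
def outline(short=False):
    x0,hc=(-19,6) if short else (-28,15)
    xe = 0 if short else 6
    t=np.linspace(-np.pi/2,np.pi/2,15)
    return np.array([[x0,11.5],[x0,-11.5],[xe,-11.5]]+[[hc+13*np.cos(a),13*np.sin(a)] for a in t]+[[xe,11.5]])/1000
def brass(s):
    hsv=cv2.cvtColor(s["frame"],cv2.COLOR_RGB2HSV)
    return cv2.inRange(hsv,(12,85,70),(32,255,255))
def projN(s,P):
    c=(P-np.array(s["position"]))@rot(s)
    return np.c_[s["cx"]+s["fx"]*c[:,0]/c[:,2], s["cy"]+s["fy"]*c[:,1]/c[:,2]]
def fit(views,x,y,z=0.,short=False,yaws=range(0,360,30)):
    """views: [(snap,mask)]; returns x,y,yaw,iou"""
    o=outline(short)
    crops=[]
    for s,m in views:
        u,v=map(int,proj(s,(x,y,z))); w=26
        crops.append((s,cv2.resize(m[v-w:v+w,u-w:u+w],None,fx=4,fy=4,interpolation=cv2.INTER_LINEAR)>127,u-w,v-w))
    def cost(p):
        c,s_=np.cos(p[2]),np.sin(p[2]); q=o@np.array([[c,s_],[-s_,c]])+np.array(p[:2])*1
        P=np.r_[np.c_[q,np.full(len(q),z)],np.c_[q,np.full(len(q),z+.008)]]; t=0
        for s,m,u0,v0 in crops:
            px=(projN(s,P)-[u0,v0]+.5)*4-.5
            h=cv2.convexHull(px.astype(np.float32))
            im=np.zeros(m.shape,np.uint8); cv2.fillPoly(im,[np.round(h*16).astype(np.int32)],1,shift=4)
            im=im>0; t+=1-(im&m).sum()/max(1,(im|m).sum())
        return t/len(crops)
    best=None
    for a in yaws:
        r=minimize(cost,[x,y,np.radians(a)],method="Nelder-Mead",options=dict(initial_simplex=[[x,y,np.radians(a)],[x+.01,y,np.radians(a)],[x,y+.01,np.radians(a)],[x,y,np.radians(a+20)]],xatol=1e-4,fatol=1e-4))
        if best is None or r.fun<best.fun: best=r
    return [round(float(best.x[0]),4),round(float(best.x[1]),4),round(float(np.degrees(best.x[2])%360),1),round(1-best.fun,3)]
E
cat > m.py <<'E'
from h import *
T=snap("top");S=snap("scene"); mt,ms=brass(T),brass(S)
for n,x,y in(("A",.529,-.184),("B",.414,-.158),("C",.53,-.311),("S",.429,-.288)):
    for sh in(0,1):
        print(n,sh,"top",fit([(T,mt)],x,y,0,sh),"both",fit([(T,mt),(S,ms)],x,y,0,sh))
# block grey
g=T["frame"][200:275,290:345]; cv2.imwrite("pics/b.png",g[:,:,::-1])
hs=cv2.cvtColor(g,cv2.COLOR_RGB2HSV); print(hs[5:70:8,8:50:5,1].tolist()); print(hs[5:70:8,8:50:5,2].tolist())
E
python3 m.py
```

```text
A 0 top [0.5325, -0.1858, 14.9, np.float64(0.876)] both [0.534, -0.1853, 13.2, np.float64(0.836)]
A 1 top [0.5316, -0.1863, 194.8, np.float64(0.678)] both [0.5311, -0.1857, 192.7, np.float64(0.68)]
B 0 top [0.4182, -0.1616, 5.8, np.float64(0.876)] both [0.4177, -0.1611, 8.5, np.float64(0.835)]
B 1 top [0.4154, -0.1615, 185.1, np.float64(0.682)] both [0.4141, -0.1616, 187.4, np.float64(0.687)]
C 0 top [0.5305, -0.3105, 337.4, np.float64(0.875)] both [0.5304, -0.3096, 340.1, np.float64(0.847)]
C 1 top [0.5239, -0.3078, 335.6, np.float64(0.681)] both [0.5245, -0.3077, 155.2, np.float64(0.676)]
S 0 top [0.4332, -0.2869, 159.9, np.float64(0.598)] both [0.4364, -0.2879, 341.8, np.float64(0.582)]
S 1 top [0.4314, -0.2866, 341.9, np.float64(0.875)] both [0.4318, -0.2865, 340.9, np.float64(0.859)]
[[71, 80, 87, 38, 38, 40, 37, 38, 38], [77, 76, 89, 41, 38, 38, 39, 40, 37], [74, 89, 106, 39, 38, 31, 27, 40, 40], [36, 38, 21, 21, 22, 19, 20, 37, 38], [40, 40, 22, 21, 22, 20, 21, 36, 42], [38, 36, 19, 19, 21, 20, 22, 38, 40], [36, 38, 20, 22, 22, 18, 20, 34, 39], [35, 39, 37, 37, 36, 38, 36, 40, 40], [38, 40, 36, 38, 38, 38, 36, 38, 38]]
[[90, 93, 91, 128, 127, 127, 125, 126, 128], [93, 91, 86, 130, 129, 127, 125, 127, 125], [89, 95, 94, 125, 106, 132, 133, 128, 127], [128, 127, 147, 144, 152, 163, 164, 130, 126], [127, 128, 141, 145, 141, 163, 148, 120, 129], [128, 126, 161, 145, 158, 164, 140, 120, 129], [126, 127, 189, 197, 164, 171, 150, 82, 125], [130, 130, 130, 130, 129, 129, 129, 128, 128], [129, 129, 129, 127, 127, 129, 127, 128, 126]]
```

Emit:
{"fn": "play_rows", "kwargs": {
  "plan": [
    [0,0,0,0,0,-7],
    [0,0,0,0,0,-7],
    [0,0,0,0,0,-7],
    [0,0,0,0,0,-7],
    [0,0,0,0,0,-7],
    [0,0,0,0,0,-7],
    [0,0,0,0,0,-7],
    [0,0,0,0,0,-7],
    [0,0,0,0,0,-7],
    [0,0,0,0,0,-7],
    [0,0,0,0,0,-3],
    [0,0,-1,0,0,0]
  ]
}}

```text
clock: 2.3
tool_pos: [0.1965, 0.6447, 0.2537]
orientation: [179.9, 0.2, 56.2]
force: [-0.1, -0.7, -0.3]
opening: 0.0879
gripper_force: 0.0
```

```bash
cat >> h.py <<'E'
def go(x,y,z,yaw,cur=None):
    """total moves from current pose (or cur=(x,y,z,yaw)): turn first, then shift in turned tool axes (cm), down positive"""
    if cur is None:
        o=get_obs(); p=o["tool_pos"]; w=o["orientation"][2]
        print("tilt",np.round(o["orientation"][:2],2))
    else: p=np.array(cur[:3]); w=cur[3]
    dy=(yaw-w+180)%360-180; a=np.radians(yaw); d=np.array([x,y,z])-p
    print("turn %.1f  shift x %.2f y %.2f z %.2f"%(-dy,*(100*np.array([np.cos(a)*d[0]+np.sin(a)*d[1],np.sin(a)*d[0]-np.cos(a)*d[1],-d[2]]))))
    return x,y,z,yaw
E
python3 - <<'E'
from h import *
T=snap("top")
hs=cv2.cvtColor(T["frame"],cv2.COLOR_RGB2HSV); m=np.zeros(hs.shape[:2],np.uint8); m[215:265,300:340]=((hs[215:265,300:340,1]<29)&(hs[215:265,300:340,2]>110))*255
c=max(cv2.findContours(m,cv2.RETR_EXTERNAL,cv2.CHAIN_APPROX_NONE)[0],key=cv2.contourArea)
W=np.array([pix2z(T,*q[0],.014)[:2] for q in c]); print(cv2.minAreaRect((W*1000).astype(np.float32)), W.mean(0))
q=go(.5,.2,.22,-19); q=go(.423,-.2835,.09,-19,q)
E
```

```text
((454.2335510253906, -29.661941528320312), (93.9686050415039, 65.64705657958984), 5.522568702697754) [ 0.45378959 -0.02910211]
tilt [ 1.7999e+02 -6.0000e-02]
turn 75.0  shift x 43.17 y 32.30 z 3.75
turn 0.0  shift x 8.46 y 48.22 z 13.00
```

Emit:
{"fn": "play_rows", "kwargs": {
  "plan": [
    [0,0,0,0,0,6.8],
    [0,0,0,0,0,6.8],
    [0,0,0,0,0,6.8],
    [0,0,0,0,0,6.8],
    [0,0,0,0,0,6.8],
    [0,0,0,0,0,6.8],
    [0,0,0,0,0,6.8],
    [0,0,0,0,0,6.8],
    [0,0,0,0,0,6.8],
    [0,0,0,0,0,6.8],
    [0,0,0,0,0,7]
  ]
}}

```text
clock: 3.27
tool_pos: [0.1969, 0.6459, 0.2565]
orientation: [-179.9, 0.0, -19.4]
force: [0.2, 0.0, 0.6]
opening: 0.0876
gripper_force: 0.0
```

Emit:
{"fn": "play_rows", "kwargs": {
  "plan": [
    [2.7,2,0.2,0,0,0],
    [2.7,2,0.2,0,0,0],
    [2.7,2,0.2,0,0,0],
    [2.7,2,0.2,0,0,0],
    [2.7,2,0.2,0,0,0],
    [2.7,2,0.2,0,0,0],
    [2.7,2,0.2,0,0,0],
    [2.7,2,0.2,0,0,0],
    [2.7,2,0.2,0,0,0],
    [2.7,2,0.2,0,0,0],
    [2.7,2,0.2,0,0,0],
    [2.7,2,0.2,0,0,0],
    [2.7,2,0.2,0,0,0],
    [2.7,2,0.2,0,0,0],
    [2.7,2,0.2,0,0,0],
    [2.7,2.3,0.2,0,0,0],
    [0,0,0,0,0,0]
  ]
}}

```text
clock: 4.68
tool_pos: [0.5025, 0.1959, 0.2239]
orientation: [180.0, -0.0, -19.3]
force: [-0.2, 0.0, -0.6]
opening: 0.0876
gripper_force: 0.0
```

Emit:
{"fn": "play_rows", "kwargs": {
  "plan": [
    [0.6,3.4,0.4,0,0,0],
    [0.6,3.4,0.4,0,0,0],
    [0.6,3.4,0.4,0,0,0],
    [0.6,3.4,0.4,0,0,0],
    [0.6,3.4,0.4,0,0,0],
    [0.6,3.4,0.4,0,0,0],
    [0.6,3.4,0.4,0,0,0],
    [0.6,3.4,0.4,0,0,0],
    [0.6,3.4,0.4,0,0,0],
    [0.6,3.4,0.4,0,0,0],
    [0.6,3.4,0.4,0,0,0],
    [0.6,3.4,0.4,0,0,0],
    [0.6,3.4,0.4,0,0,0],
    [0.6,3.4,0.4,0,0,0],
    [0,0,0,0,0,0],
    [0,0,0,0,0,0]
  ],
  "grip": 5
}}

```text
clock: 6.02
tool_pos: [0.425, -0.2792, 0.1677]
orientation: [180.0, -0.0, -19.3]
force: [1.0, 0.1, 0.4]
opening: 0.0499
gripper_force: 0.0
```

```bash
python3 - <<'E'
from h import *
W=snap("wrist"); save(W,"w0.png"); print(W["position"],W["attitude"],W["fx"],W["cx"],W["cy"])
S=snap("scene"); ms=brass(S);print(fit([(S,ms)],.432,-.2865,0,1,[340]))
go(.423,-.2835,.021,-19)
E
```

```text
[ 0.49213085 -0.30254586  0.30653717] [ 1.64640292e+02 -2.55358955e-02 -1.09298427e+02] 309.70691628693146 325.7912922617236 195.0898628115039
[0.4318, -0.286, 341.9, np.float64(0.836)]
tilt [-1.8e+02 -4.0e-02]
turn -0.1  shift x -0.05 y 0.65 z 14.70
```

View pics/w0.png

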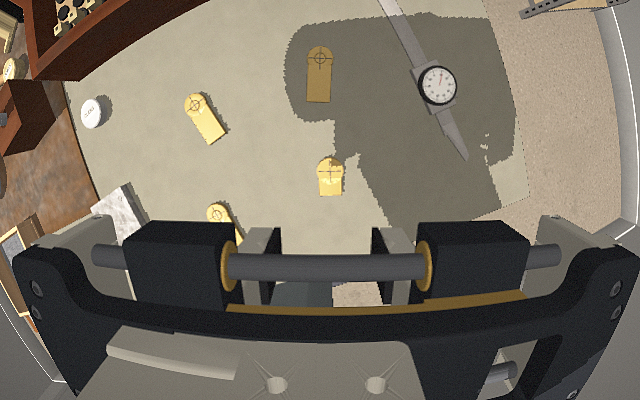

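The wrist view shows the short blank at (329,178), centred between the fingers. Full-length blanks are at (205,118), (319,75) and, partly hidden, (217,215). The brass short one is the right choice, so I descend on it.

Emit:
{"fn": "play_rows", "kwargs": {
  "plan": [
    [0,0.6,2,0,0,0],
    [0,0,3,0,0,0],
    [0,0,3,0,0,0],
    [0,0,2.5,0,0,0],
    [0,0,2,0,0,0],
    [0,0,1.2,0,0,0],
    [0,0,0.8,0,0,0],
    [0,0,0.2,0,0,0],
    [0,0,0,0,0,0],
    [0,0,0,0,0,0]
  ]
}}

```text
clock: 6.95
tool_pos: [0.4243, -0.283, 0.0215]
orientation: [-180.0, -0.1, -18.9]
force: [0.2, 0.8, -0.8]
opening: 0.0501
gripper_force: 0.0
```

Emit:
{"fn": "play_rows", "kwargs": {
  "plan": [
    [0,0,0,0,0,0],
    [0,0,0,0,0,0],
    [0,0,0,0,0,0],
    [0,0,0,0,0,0],
    [0,0,0,0,0,0],
    [0,0,0,0,0,0],
    [0,0,-1,0,0,0],
    [0,0,-2,0,0,0],
    [0,0,-3,0,0,0],
    [0,0,-3,0,0,0],
    [0,0,-3,0,0,0],
    [0,0,0,0,0,0]
  ],
  "grip": 1.5
}}

```text
clock: 7.95
tool_pos: [0.4264, -0.2845, 0.147]
orientation: [180.0, -0.5, -18.9]
force: [1.1, -0.8, -0.2]
opening: 0.0224
gripper_force: 29.6
```

```bash
python3 - <<'E'
from h import *
q=go(.635,.26,.14,-19)
E
```

```text
tilt [179.98  -0.54]
turn 0.1  shift x 2.00 y -58.27 z 0.70
```

Emit:
{"fn": "play_rows", "kwargs": {
  "plan": [
    [0,-3.2,-1,0,0,0],
    [0,-3.2,-1,0,0,0],
    [0,-3.2,-1,0,0,0],
    [0,-3.2,0,0,0,0],
    [0,-3.2,0,0,0,0],
    [0,-3.2,0,0,0,0],
    [0,-3.2,0,0,0,0],
    [0,-3.2,0,0,0,0],
    [0,-3.2,0,0,0,0],
    [0,-3.2,0,0,0,0],
    [0,-3.2,0,0,0,0],
    [0,-3.2,0,0,0,0],
    [0,-3.2,0,0,0,0],
    [0.5,-3.2,0,0,0,0],
    [0.5,-3.2,0,0,0,0],
    [0.5,-3.2,0,0,0,0],
    [0.5,-3.2,0,0,0,0],
    [0,-3.2,0,0,0,0],
    [0,0,0,0,0,0],
    [0,0,0,0,0,0]
  ]
}}

```text
clock: 9.62
tool_pos: [0.6292, 0.2564, 0.1698]
orientation: [179.9, 0.1, -18.9]
force: [-0.9, -1.0, -0.7]
opening: 0.0224
gripper_force: 29.6
```

Emit:
{"fn": "play_rows", "kwargs": {
  "plan": [
    [0,-0.6,2,0,0,0],
    [0,0,2.5,0,0,0],
    [0,0,2.5,0,0,0],
    [0,0,2,0,0,0],
    [0,0,1,0,0,0],
    [0,0,0.4,0,0,0],
    [0,0,0,0,0,0],
    [0,0,0,0,0,0]
  ]
}}

```text
clock: 10.28
tool_pos: [0.6319, 0.2607, 0.0679]
orientation: [-179.9, -0.1, -18.9]
force: [0.6, -0.1, -1.5]
opening: 0.0225
gripper_force: 29.6
```

```bash
python3 - <<'E'
from h import *
s=snap("scene"); save(s,"s1.png",(180,80,400,260),3)
go(.635,.26,.07,-19)
for c in("scene","top"):
  snap(c)
  for t in("tin","tray"): print(c,t,[(np.round(d["position"],3).tolist(),round(d["score"],2)) for d in spot_point(c,t)][:2])
E
```

```text
tilt [-1.799e+02 -9.000e-02]
turn 0.1  shift x 0.30 y 0.00 z -0.18
scene tin [([0.637, 0.26, -0.001], 0.81)]
scene tray [([0.457, 0.247, -0.002], 0.58), ([0.532, -0.31, 0.003], 0.16)]
top tin [([0.634, 0.257, -0.002], 0.6)]
top tray [([0.461, 0.25, 0.002], 0.85)]
```

View pics/s1.png

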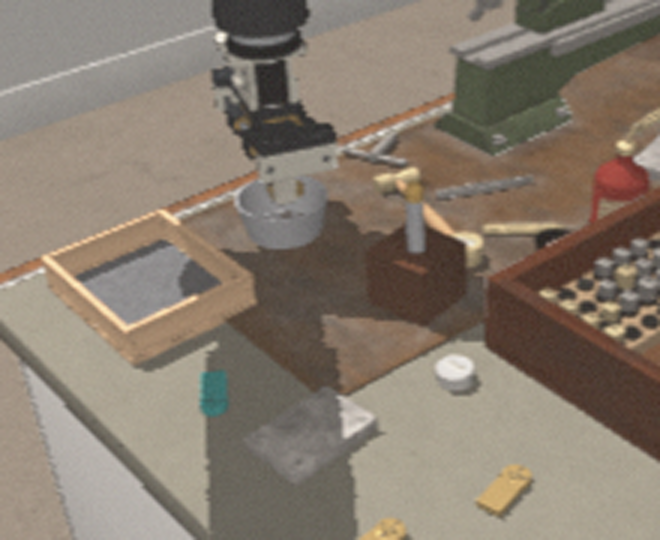

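The arm is centred over the steel tin, crop (281,205), still holding the short blank. I'll release it and back off.

Emit:
{"fn": "play_rows", "kwargs": {
  "plan": [
    [0,0,0,0,0,0],
    [0,0,0,0,0,0],
    [0,0,0,0,0,0],
    [0,0,-3,0,0,-6.6],
    [0,0,-3,0,0,-6.6],
    [0,0,-3,0,0,-6.6],
    [0,0,-3,0,0,-6.6],
    [0,0,0,0,0,-6.6],
    [0,0,0,0,0,0]
  ],
  "grip": 4.5
}}

```text
clock: 11.38
tool_pos: [0.6323, 0.2614, 0.1895]
orientation: [-179.9, -0.3, 14.4]
force: [-0.4, 0.2, -0.6]
opening: 0.0452
gripper_force: 0.0
```

```bash
cat > m.py <<'E'
from h import *
import sys
def see(pts,z=0.,short=False):
    T=snap("top");S=snap("scene"); v=[(T,brass(T)),(S,brass(S))]; out=[]
    for (x,y,a) in pts:
        print("top",fit(v[:1],x,y,z,short,[a,a+15,a-15]),"scene",fit(v[1:],x,y,z,short,[a,a+15,a-15]),"both",fit(v,x,y,z,short,[a,a+15,a-15]))
    return T,S
E
python3 - <<'E'
from m import *
T,S=see([(.533,-.185,14),(.418,-.161,7),(.5305,-.31,339)])
u,v=map(int,proj(T,(.634,.259,.01))); print(brass(T)[v-20:v+20,u-20:u+20].sum()/255)
q=go(.533-.011*np.cos(np.radians(14)),-.185-.011*np.sin(np.radians(14)),.021,14)
E
```

```text
top [0.5338, -0.1855, 14.0, np.float64(0.875)] scene [0.535, -0.1836, 15.3, np.float64(0.816)] both [0.5336, -0.1856, 14.1, np.float64(0.839)]
top [0.4182, -0.1613, 6.3, np.float64(0.871)] scene [0.418, -0.1601, 10.5, np.float64(0.794)] both [0.4175, -0.1607, 10.0, np.float64(0.821)]
top [0.5303, -0.3105, 337.4, np.float64(0.877)] scene [0.5313, -0.3093, 337.9, np.float64(0.832)] both [0.5308, -0.31, 338.0, np.float64(0.85)]
115.0
tilt [-1.7999e+02  2.0000e-02]
turn -0.2  shift x -21.39 y 40.86 z 16.54
```

Emit:
{"fn": "play_rows", "kwargs": {
  "plan": [
    [-1.5,2.9,0,0,0,0],
    [-1.5,2.9,0,0,0,0],
    [-1.5,2.9,0,0,0,0],
    [-1.5,2.9,0,0,0,0],
    [-1.5,2.9,0,0,0,0],
    [-1.5,2.9,0,0,0,0],
    [-1.5,2.9,0,0,0,0],
    [-1.5,2.9,0,0,0,0],
    [-1.5,2.9,0,0,0,0],
    [-1.5,2.9,0,0,0,0],
    [-1.5,2.9,1,0,0,0],
    [-1.5,2.9,2,0,0,0],
    [-1.5,2.9,2,0,0,0],
    [-1.9,3.2,2,0,0,0],
    [0,0,2,0,0,0],
    [0,0,0,0,0,0],
    [0,0,0,0,0,0]
  ]
}}

```text
clock: 12.9
tool_pos: [0.5219, -0.1878, 0.0954]
orientation: [-179.9, 0.2, 13.9]
force: [0.1, -0.4, 0.2]
opening: 0.0453
gripper_force: 0.0
```

```bash
python3 - <<'E'
from m import *
q=go(.5228,-.1878,.021,14)
W=snap("wrist"); save(W,"w1.png")
for c in("wrist",): print([(np.round(d["position"],3).tolist(),round(d["score"],2)) for d in spot_point(c,"blank1")][:4])
E
```

```text
tilt [-179.95    0.23]
turn -0.1  shift x 0.09 y 0.02 z 7.44
[([0.535, -0.182, 0.002], 0.98), ([0.532, -0.309, 0.002], 0.83), ([0.425, 0.077, -0.002], 0.82)]
```

Emit:
{"fn": "play_rows", "kwargs": {
  "plan": [
    [0,0,2.5,0,0,0],
    [0,0,2,0,0,0],
    [0,0,1.6,0,0,0],
    [0,0,1,0,0,0],
    [0,0,0.3,0,0,0],
    [0,0,0,0,0,0],
    [0,0,0,0,0,0]
  ]
}}

```text
clock: 13.58
tool_pos: [0.5241, -0.1872, 0.0238]
orientation: [180.0, -0.1, 14.1]
force: [0.5, -0.4, -0.3]
opening: 0.0449
gripper_force: 0.0
```

Emit:
{"fn": "play_rows", "kwargs": {
  "plan": [
    [0,0,0,0,0,0],
    [0,0,0,0,0,0],
    [0,0,0,0,0,0],
    [0,0,0,0,0,0],
    [0,0,0,0,0,0],
    [0,0,-1,0,0,0],
    [0,0,-1,0,0,7],
    [0,0,-2,0,0,7],
    [0,0,-2,0,0,7],
    [0,0,-2,0,0,7],
    [0,0,0,0,0,7],
    [0,0,0,0,0,7],
    [0,0,0,0,0,7],
    [0,0,0,0,0,7],
    [0,0,0,0,0,7],
    [0,0,0,0,0,7],
    [0,0,0,0,0,7],
    [0,0,0,0,0,7],
    [0,0,0,0,0,7],
    [0,0,0,0,0,7]
  ],
  "grip": 1.5
}}

```text
clock: 15.25
tool_pos: [0.523, -0.1875, 0.1034]
orientation: [180.0, 0.0, -84.3]
force: [-0.1, -0.1, -1.6]
opening: 0.0223
gripper_force: 30.0
```

```bash
python3 - <<'E'
from m import *
q=go(.481,-.016,.036,-84.5); print(get_obs()["joint_pos"].round(1))
E
```

```text
tilt [180.   0.]
turn 0.2  shift x -17.48 y 2.53 z 6.74
[  0.5  17.2 -25.   -0.  -47.9   5.2]
```

Emit:
{"fn": "play_rows", "kwargs": {
  "plan": [
    [-2.2,0.3,0,0,0,0],
    [-2.2,0.3,0,0,0,0],
    [-2.2,0.3,0,0,0,0],
    [-2.2,0.3,0,0,0,0],
    [-2.2,0.3,0,0,0,0],
    [-2.2,0.3,0,0,0,0],
    [-2.2,0.3,0,0,0,0],
    [-2.1,0.4,1,0,0,0],
    [0,0,1,0,0,0],
    [0,0,1,0,0,0],
    [0,0,1,0,0,0],
    [0,0,1,0,0,0],
    [0,0,0.6,0,0,0],
    [0,0,0,0,0,0],
    [0,0,0,0,0,0]
  ]
}}

```text
clock: 16.5
tool_pos: [0.4798, -0.0163, 0.0471]
orientation: [180.0, -0.0, -83.9]
force: [-0.7, 0.3, -1.0]
opening: 0.0222
gripper_force: 30.0
```

```bash
python3 - <<'E'
from m import *
q=go(.481,-.016,.038,-84.5)
E
```

```text
tilt [ 1.7998e+02 -1.0000e-02]
turn 0.6  shift x -0.01 y -0.12 z 0.91
```

Emit:
{"fn": "play_rows", "kwargs": {
  "plan": [
    [0,0,0.4,0,0,0.6],
    [0,-0.1,0.3,0,0,0],
    [0,0,0.2,0,0,0],
    [0,0,0,0,0,0],
    [0,0,0,0,0,0]
  ]
}}

```text
clock: 16.92
tool_pos: [0.4808, -0.0161, 0.0378]
orientation: [180.0, -0.0, -84.5]
force: [0.1, 0.2, -0.2]
opening: 0.0222
gripper_force: 30.0
```

```bash
python3 - <<'E'
from m import *
q=go(.481,-.016,.038,-84.5); o=get_obs(); print(o["tool_pos"],o["force"])
E
```

```text
tilt [179.99  -0.  ]
turn -0.0  shift x -0.01 y -0.02 z -0.02
[ 0.48081716 -0.01609462  0.03779474] [ 0.10278825  0.24388872 -0.23276238]
```

Emit:
{"fn": "play_rows", "kwargs": {
  "plan": [
    [0,0,0,0,0,0],
    [0,0,0,0,0,0],
    [0,0,0,0,0,0],
    [0,0,-2,0,0,0],
    [0,0,-3,0,0,0],
    [0,0,-3,0,0,-6.6],
    [0,0,-2,0,0,-6.6],
    [0,0,0,0,0,-6.6],
    [0,0,0,0,0,-6.6],
    [0,0,0,0,0,-6.6],
    [0,0,0,0,0,-6.6],
    [0,0,0,0,0,-6.6],
    [0,0,0,0,0,-6.6],
    [0,0,0,0,0,-6.6],
    [0,0,0,0,0,-6.6],
    [0,0,0,0,0,-6.6],
    [0,0,0,0,0,-6.6],
    [0,0,0,0,0,-6.6],
    [0,0,0,0,0,-6.6],
    [0,0,0,0,0,0]
  ],
  "grip": 4
}}

```text
clock: 18.58
tool_pos: [0.4808, -0.0161, 0.138]
orientation: [-180.0, -0.0, 8.2]
force: [-0.6, -0.3, 0.9]
opening: 0.04
gripper_force: 0.0
```

```bash
python3 - <<'E'
from m import *
T,S=see([(.418,-.161,8),(.5305,-.31,339)])
q=go(.4067,-.1625,.021,8)
E
```

```text
top [0.4176, -0.1606, 6.3, np.float64(0.801)] scene [0.4185, -0.1594, 10.4, np.float64(0.768)] both [0.4174, -0.1606, 8.6, np.float64(0.782)]
top [0.5308, -0.3092, 337.5, np.float64(0.821)] scene [0.5296, -0.3087, 337.9, np.float64(0.779)] both [0.5301, -0.3095, 340.4, np.float64(0.797)]
tilt [-1.8e+02 -1.0e-02]
turn -0.4  shift x -9.38 y 13.47 z 11.69
```

Emit:
{"fn": "play_rows", "kwargs": {
  "plan": [
    [-1.6,2.2,0,0,0,0],
    [-1.6,2.2,0,0,0,0],
    [-1.6,2.2,0,0,0,0],
    [-1.6,2.2,0,0,0,0],
    [-1.6,2.2,0,0,0,0],
    [-1.4,2.5,1,0,0,0],
    [0,0,2,0,0,0],
    [0,0,2,0,0,0],
    [0,0,2,0,0,0],
    [0,0,2,0,0,0],
    [0,0,1.5,0,0,0],
    [0,0,0.8,0,0,0],
    [0,0,0.2,0,0,0],
    [0,0,0,0,0,0],
    [0,0,0,0,0,0]
  ]
}}

```text
clock: 19.93
tool_pos: [0.4067, -0.1626, 0.0234]
orientation: [180.0, -0.0, 7.8]
force: [-0.4, -0.4, 0.4]
opening: 0.0401
gripper_force: 0.0
```

```bash
python3 - <<'E'
from m import *
q=go(.4067,-.1625,.021,8)
E
```

```text
tilt [ 1.7999e+02 -5.0000e-02]
turn -0.2  shift x -0.00 y -0.01 z 0.24
```

Emit:
{"fn": "play_rows", "kwargs": {
  "plan": [
    [0,0,0,0,0,0],
    [0,0,0,0,0,0],
    [0,0,0,0,0,0],
    [0,0,0,0,0,0],
    [0,0,0,0,0,0],
    [0,0,-1,0,0,0],
    [0,0,-2,0,0,6.6],
    [0,0,-3,0,0,6.6],
    [0,0,-3,0,0,6.6],
    [0,0,0,0,0,6.6],
    [0,0,0,0,0,6.6],
    [0,0,0,0,0,6.6],
    [0,0,0,0,0,6.6],
    [0,0,0,0,0,6.6],
    [0,0,0,0,0,6.6],
    [0,0,0,0,0,6.6],
    [0,0,0,0,0,6.6],
    [0,0,0,0,0,6.6],
    [0,0,0,0,0,6.6],
    [0,0,0,0,0,6.6]
  ],
  "grip": 1.5
}}

```text
clock: 21.6
tool_pos: [0.4059, -0.1626, 0.1127]
orientation: [180.0, 0.0, -84.9]
force: [-0.2, -0.4, -0.7]
opening: 0.0223
gripper_force: 30.0
```

```bash
python3 - <<'E'
from m import *
T=snap("top");S=snap("scene"); print(fit([(T,brass(T)),(S,brass(S))],.482,-.027,.014,False,[260,275]), fit([(S,brass(S))],.482,-.027,.014,False,[260,275]))
q=go(.425,-.022,.0375,-84.5)
E
```

```text
[0.4813, -0.0374, 218.0, np.float64(0.05)] [0.4813, -0.0374, 218.0, np.float64(0.101)]
tilt [1.7998e+02 1.0000e-02]
turn -0.2  shift x -13.81 y -3.25 z 7.52
```

```bash
python3 - <<'E'
from m import *
T=snap("top");S=snap("scene"); 
a=T["frame"][190:280,260:380];b=S["frame"][170:290,230:390]
cv2.imwrite("pics/p1.png",np.hstack([cv2.resize(a,(480,360)),cv2.resize(b,(320,240)).repeat(1,0) if 0 else cv2.copyMakeBorder(cv2.resize(b,(320,240)),0,120,0,0,0)])[:,:,::-1])
E
```

```text
(no output)
```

View pics/p1.png

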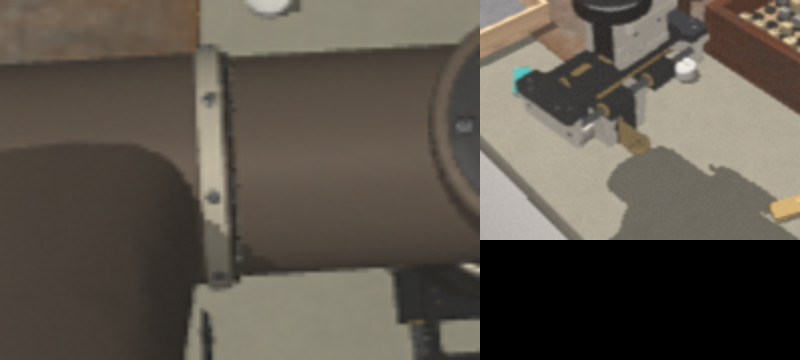

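Both views are only blocked by the arm. The held blank shows at the fingers, (632,140) in the right panel. Placing it in the near slot.

Emit:
{"fn": "play_rows", "kwargs": {
  "plan": [
    [-2.3,-0.5,0,0,0,0],
    [-2.3,-0.5,0,0,0,0],
    [-2.3,-0.5,0,0,0,0],
    [-2.3,-0.5,0,0,0,0],
    [-2.3,-0.6,0,0,0,0],
    [-2.3,-0.6,0,0,0,0],
    [0,0,1.5,0,0,0],
    [0,0,1.5,0,0,0],
    [0,0,1.5,0,0,0],
    [0,0,1,0,0,0],
    [0,0,0.5,0,0,0],
    [0,0,0,0,0,0],
    [0,0,0,0,0,0]
  ]
}}

```text
clock: 22.88
tool_pos: [0.425, -0.0223, 0.053]
orientation: [180.0, -0.0, -84.5]
force: [-0.3, -1.3, -0.8]
opening: 0.0221
gripper_force: 30.0
```

```bash
python3 - <<'E'
from m import *
q=go(.425,-.022,.0375,-84.5)
E
```

```text
tilt [ 1.7998e+02 -1.0000e-02]
turn 0.0  shift x -0.03 y -0.00 z 1.55
```

Emit:
{"fn": "play_rows", "kwargs": {
  "plan": [
    [0,0,0.7,0,0,0],
    [0,0,0.5,0,0,0],
    [0,0,0.3,0,0,0],
    [0,0,0,0,0,0],
    [0,0,0,0,0,0]
  ]
}}

```text
clock: 23.3
tool_pos: [0.4249, -0.0222, 0.0377]
orientation: [180.0, -0.0, -84.5]
force: [0.1, 0.5, -2.0]
opening: 0.0219
gripper_force: 30.0
```

Emit:
{"fn": "play_rows", "kwargs": {
  "plan": [
    [0,0,0,0,0,0],
    [0,0,0,0,0,0],
    [0,0,0,0,0,0],
    [0,0,-2,0,0,0],
    [0,0,-3,0,0,0],
    [0,0,-3,0,0,0],
    [0,0,-3,0,0,0],
    [-2,0,-3,0,0,0],
    [-3,0,-3,0,0,0],
    [-3,0,0,0,0,0],
    [-3,0,0,0,0,0],
    [-3,0,0,0,0,0],
    [-3,0,0,0,0,0],
    [-3,0,0,0,0,0],
    [-3,0,0,0,0,0],
    [-3,0,0,0,0,0],
    [0,0,0,0,0,0]
  ],
  "grip": 4
}}

```text
clock: 24.72
tool_pos: [0.4005, 0.2402, 0.2075]
orientation: [-179.9, 0.1, -84.4]
force: [0.6, -0.2, 0.6]
opening: 0.04
gripper_force: 0.0
```

```bash
python3 - <<'E'
from m import *
T=snap("top");S=snap("scene")
for x,y in((.482,-.027),(.426,-.033)):
  for v in(T,S): print(fit([(v,brass(v))],x,y,.014,False,[260,275,290]))
print([(np.round(d["position"],3).tolist(),round(d["score"],2)) for d in spot_point("scene","blank1_cross")])
print([(np.round(d["position"],3).tolist(),round(d["score"],2)) for d in spot_point("top","blank1_cross")])
print([(np.round(d["position"],3).tolist(),round(d["score"],2)) for n in("top","scene") for d in spot_point(n,"holder_hole0")+spot_in(n,"punch")+spot_point(n,"punch_tip")])
a=T["frame"][200:270,270:380];b=S["frame"][190:260,260:370]
cv2.imwrite("pics/p2.png",cv2.resize(np.vstack([a,b]),None,fx=4,fy=4,interpolation=2)[:,:,::-1])
W=snap("wrist"); save(W,"w2.png")
go(.655,.0625,.2,-84.5)
E
```

```text
[0.482, -0.0259, 276.0, np.float64(0.323)]
[0.4839, -0.0236, 274.2, np.float64(0.272)]
[0.4264, -0.0342, 275.6, np.float64(0.415)]
[0.426, -0.0333, 269.7, np.float64(0.347)]
[([0.547, -0.313, 0.006], 0.73), ([0.6, -0.049, -0.001], 0.25)]
[([0.541, -0.319, 0.007], 0.75), ([0.655, 0.063, -0.002], 0.53)]
[([0.656, 0.06, 0.065], 0.75), ([0.478, -0.026, 0.016], 0.41), ([0.65, 0.066, 0.115], 0.46), ([0.64, 0.256, 0.0], 0.25), ([0.651, 0.061, 0.104], 0.66)]
tilt [-1.7999e+02  1.0000e-02]
turn -0.1  shift x 19.67 y -23.68 z 0.74
```

View pics/p2.png

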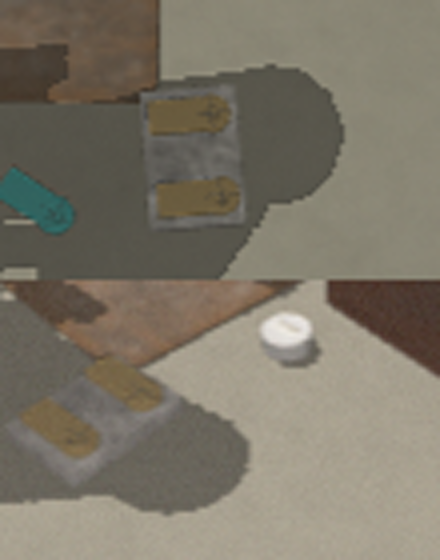

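Both blanks lie on the plate in shadow, with heads to the right: crosses in the upper panel at (212,115) and (222,193). Now locating the punch cap.

```bash
sed -i 's/(12,85,70)/(12,85,45)/' h.py; python3 - <<'E'
from m import *
T=snap("top");S=snap("scene")
for s in(T,S):
    m=cv2.inRange(cv2.cvtColor(s["frame"],cv2.COLOR_RGB2HSV),(14,110,110),(34,255,255))
    u,v=map(int,proj(s,(.655,.0625,.126))); w=14; c=m[v-w:v+w,u-w:u+w]
    n,l,st,ce=cv2.connectedComponentsWithStats(c)
    for i in range(1,n):
        if st[i,4]>4:
            a,b=ce[i]+[u-w,v-w]; print((u,v),st[i].tolist(),np.round([a,b],1),pix2z(s,a,b,.127).round(4),pix2z(s,a,b,.134).round(4))
for x,y in((.482,-.027),(.426,-.033)):
  for v in(T,S): print(fit([(v,brass(v))],x,y,.014,False,[260,275,290]))
E
```

```text
(282, 153) [10, 12, 7, 6, 32] [280.8 153.7] [0.6545 0.0662 0.127 ] [0.6521 0.0655 0.134 ]
(318, 143) [10, 11, 7, 7, 38] [317.4 143.1] [0.6539 0.0653 0.127 ] [0.646 0.056 0.134]
[0.482, -0.0259, 276.0, np.float64(0.319)]
[0.483, -0.0241, 274.5, np.float64(0.282)]
[0.4264, -0.0342, 275.6, np.float64(0.405)]
[0.4259, -0.032, 269.8, np.float64(0.338)]
```

Emit:
{"fn": "play_rows", "kwargs": {
  "plan": [
    [1.9,-2.3,0,0,0,0],
    [1.9,-2.3,0,0,0,0],
    [1.9,-2.3,0,0,0,0],
    [1.9,-2.3,0,0,0,0],
    [1.9,-2.3,0,0,0,0],
    [1.9,-2.3,0,0,0,0],
    [1.9,-2.3,0,0,0,0],
    [0,0,0,0,0,0]
  ]
}}

```text
clock: 26.03
tool_pos: [0.5764, 0.1165, 0.2066]
orientation: [180.0, -0.1, -84.7]
force: [0.4, 0.5, 0.0]
opening: 0.0398
gripper_force: 0.0
```

```bash
python3 - <<'E'
from m import *
W=snap("wrist"); save(W,"w3.png"); go(.655,.0625,.2,-84.5)
print([(np.round(d["position"],3).tolist(),round(d["score"],2)) for d in spot_point("wrist","holder_hole0")+spot_in("wrist","punch")+spot_point("wrist","blank1_cross")])
E
```

```text
tilt [ 1.7995e+02 -4.0000e-02]
turn -0.2  shift x 6.22 y -7.46 z 0.64
[([0.655, 0.066, 0.067], 0.85), ([0.65, 0.068, 0.128], 0.88)]
```

View pics/w3.png

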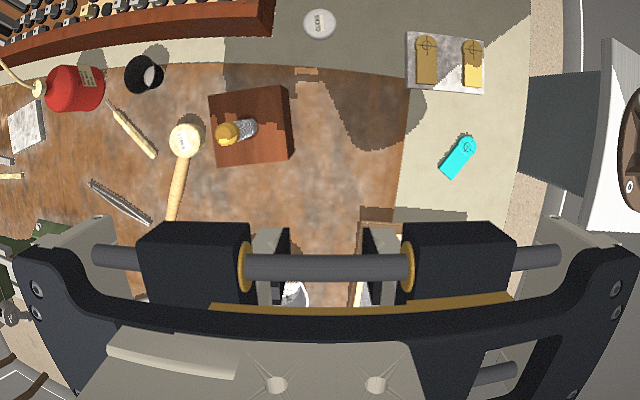

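```bash
cat >> h.py <<'E'
def wpix(s,u,v,z):
    x,y=(u-s["cx"])/s["fx"],(v-s["cy"])/s["fy"]; r=np.hypot(x,y); d=rot(s)@np.array([np.sin(r)*x/r,np.sin(r)*y/r,np.cos(r)]); p=np.array(s["position"]); return p+d*(z-p[2])/d[2]
def wproj(s,P):
    c=rot(s).T@(np.array(P)-np.array(s["position"])); t=np.arctan2(np.hypot(c[0],c[1]),c[2]); n=np.hypot(c[0],c[1]); return s["cx"]+s["fx"]*t*c[0]/n, s["cy"]+s["fy"]*t*c[1]/n
E
python3 - <<'E'
from m import *
W=snap("wrist")
print("cap",wpix(W,227,133,.13).round(4),"crosses",wpix(W,473,49,.022).round(4),wpix(W,427,45,.022).round(4))
print(wproj(W,(.655,.063,.066)),wproj(W,(.655,.065,.134)))
save(W,"w4.png",(200,80,300,170),6)
go(.6545,.0645,.19,-84.5)
E
```

```text
cap [0.6486 0.0679 0.13  ] crosses [ 0.4237 -0.0465  0.022 ] [ 0.4789 -0.0388  0.022 ]
(np.float64(242.01945492285301), np.float64(122.30960648387497)) (np.float64(217.06911533200798), np.float64(128.9114143463607))
tilt [1.7999e+02 1.0000e-02]
turn -0.0  shift x 6.24 y -7.63 z 1.73
```

View pics/w4.png

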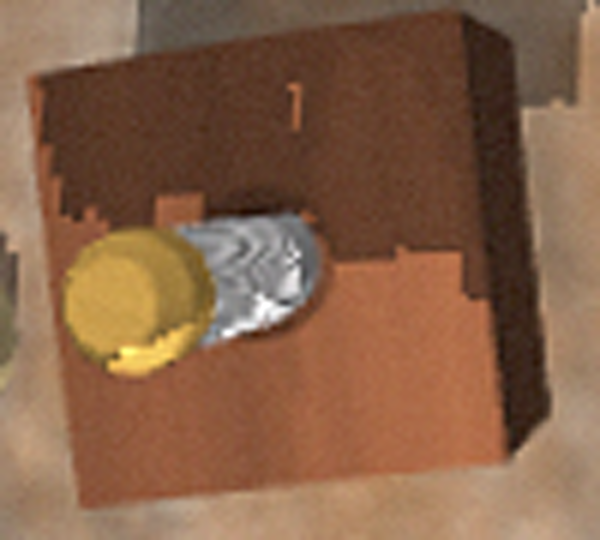

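Cap top is at about (218,130) in the wrist image, against a prediction of (217,129) for (0.655, 0.065). Going to the punch.

Emit:
{"fn": "play_rows", "kwargs": {
  "plan": [
    [2.1,-2.5,0,0,0,0],
    [2.1,-2.5,0,0,0,0],
    [2,-2.6,0,0,0,0],
    [0,0,1.7,0,0,0],
    [0,0,0,0,0,0],
    [0,0,0,0,0,0]
  ]
}}

```text
clock: 26.78
tool_pos: [0.6534, 0.0648, 0.1895]
orientation: [179.9, -0.0, -84.5]
force: [0.1, -0.1, 0.6]
opening: 0.0398
gripper_force: 0.0
```

```bash
python3 - <<'E'
from m import *
go(.6545,.0645,.101,-84.5)
E
```

```text
tilt [ 1.7986e+02 -2.0000e-02]
turn -0.0  shift x 0.04 y -0.10 z 8.85
```

Emit:
{"fn": "play_rows", "kwargs": {
  "plan": [
    [0,-0.1,1,0,0,0],
    [0,0,2,0,0,0],
    [0,0,2,0,0,0],
    [0,0,1.8,0,0,0],
    [0,0,1.2,0,0,0],
    [0,0,0.8,0,0,0],
    [0,0,0,0,0,0],
    [0,0,0,0,0,0],
    [0,0,0,0,0,0]
  ]
}}

```text
clock: 27.53
tool_pos: [0.6564, 0.0649, 0.1036]
orientation: [-179.9, 0.0, -84.5]
force: [-1.0, 0.1, 0.2]
opening: 0.0401
gripper_force: 0.0
```

Emit:
{"fn": "play_rows", "kwargs": {
  "plan": [
    [0,0,0,0,0,0],
    [0,0,0,0,0,0],
    [0,0,0,0,0,0],
    [0,0,0,0,0,0],
    [0,0,0,0,0,0],
    [0,0,0,0,0,0],
    [0,0,0,0,0,0]
  ],
  "grip": 0.8
}}

```text
clock: 28.12
tool_pos: [0.6556, 0.0645, 0.1024]
orientation: [180.0, -0.0, -84.5]
force: [-1.0, -0.6, 2.6]
opening: 0.016
gripper_force: 30.0
```

Emit:
{"fn": "play_rows", "kwargs": {
  "plan": [
    [0,0,-0.5,0,0,0],
    [0,0,-1,0,0,0],
    [0,0,-1.5,0,0,0],
    [0,0,-2,0,0,0],
    [0,0,-2,0,0,0],
    [0,0,-2,0,0,0],
    [0,0,-0.5,0,0,0],
    [0,0,0,0,0,0]
  ]
}}

```text
clock: 28.78
tool_pos: [0.6568, 0.0649, 0.1999]
orientation: [-179.8, 0.1, -84.5]
force: [-0.3, 0.3, -1.9]
opening: 0.0158
gripper_force: 30.0
```

```bash
python3 - <<'E'
from m import *
T=snap("top");S=snap("scene")
for s in(T,S):
    m=cv2.inRange(cv2.cvtColor(s["frame"],cv2.COLOR_RGB2HSV),(14,110,110),(34,255,255))
for x,y in((.482,-.027),(.426,-.033)):
  for v in(T,S): print(fit([(v,brass(v))],x,y,.014,False,[260,275,290]))
for n in("top","scene"):print([(n,np.round(d["position"],3).tolist(),round(d["score"],2)) for d in spot_point(n,"punch_tip")])
save(S,"s2.png",(240,60,400,260),3)
go(.4834,-.0415,.135,-84.5)
E
```

```text
[0.4818, -0.0269, 274.2, np.float64(0.325)]
[0.4846, -0.0228, 274.7, np.float64(0.261)]
[0.4264, -0.0345, 275.7, np.float64(0.421)]
[0.4263, -0.0324, 269.3, np.float64(0.354)]
[]
[]
tilt [ 1.7987e+02 -1.0000e-02]
turn -0.1  shift x 8.90 y 18.09 z 6.08
```

View pics/s2.png

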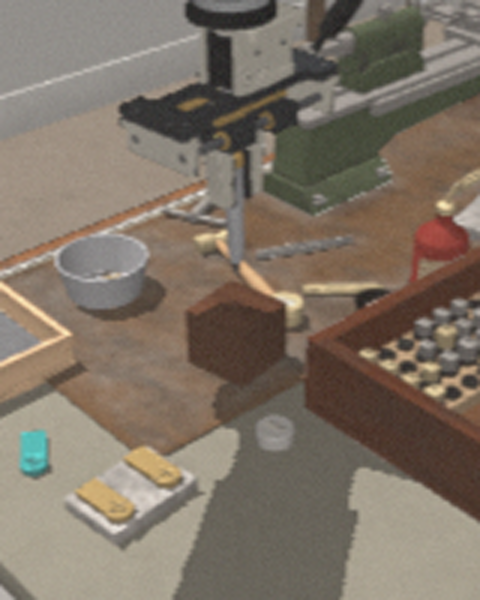

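The punch hangs upright in the gripper with its tip at about (319,147). The short blank lies in the tin at (278,150), and both plate blanks are in place. I'll tighten the cross positions by isolating each blob.

```bash
cat >> h.py <<'E'
def comp(s,P):
    m=brass(s); n,l,st,ce=cv2.connectedComponentsWithStats(m); u,v=proj(s,P)
    i=1+int(np.argmin([np.hypot(*(c-[u,v]))+(1e3 if a<30 else 0) for c,a in zip(ce[1:],st[1:,4])])); return ((l==i)*255).astype(np.uint8)
E
python3 - <<'E'
from m import *
T=snap("top");S=snap("scene")
print("tip pred px",proj(S,(.6568,.0649,.1035)))
for x,y in((.482,-.027),(.426,-.033)):
  A=[(v,comp(v,(x,y,.018))) for v in(T,S)]
  for v in(A[:1],A[1:],A):
    r=fit(v,x,y,.014,False,[260,275,290]); a=np.radians(r[2]); print(r,"cross",round(r[0]+.015*np.cos(a),4),round(r[1]+.015*np.sin(a),4))
E
```

```text
tip pred px (np.float64(318.4510247755728), np.float64(150.0327200647456))
[0.4822, -0.0271, 275.2, np.float64(0.831)] cross 0.4836 -0.042
[0.5237, -0.0026, 236.5, np.float64(0.258)] cross 0.5154 -0.0151
[0.4822, -0.0271, 275.2, np.float64(0.416)] cross 0.4836 -0.042
[0.4258, -0.0341, 274.6, np.float64(0.846)] cross 0.427 -0.0491
[0.4265, -0.0312, 269.8, np.float64(0.745)] cross 0.4264 -0.0462
[0.4266, -0.0337, 272.1, np.float64(0.788)] cross 0.4271 -0.0487
```

Emit:
{"fn": "play_rows", "kwargs": {
  "plan": [
    [1,2,0,0,0,0],
    [1,2,0,0,0,0],
    [1,2,0,0,0,0],
    [1,2,0,0,0,0],
    [1,2,0,0,0,0],
    [1,2,0,0,0,0],
    [1,2,1,0,0,0],
    [1,2,1,0,0,0],
    [0.9,2.1,2,0,0,0],
    [0,0,2,0,0,0],
    [0,0,0,0,0,0],
    [0,0,0,0,0,0],
    [0,0,0,0,0,0]
  ]
}}

```text
clock: 30.17
tool_pos: [0.4852, -0.0409, 0.1381]
orientation: [-179.9, -0.0, -84.5]
force: [1.1, 0.5, -1.3]
opening: 0.0159
gripper_force: 30.0
```

```bash
python3 - <<'E'
from m import *
W=snap("wrist"); save(W,"w5.png",(200,130,440,310),3)
go(.4834,-.0417,.1184,-84.5); print(wproj(W,(.4834,-.0417,.022)),wproj(W,np.r_[get_obs()["tool_pos"][:2],get_obs()["tool_pos"][2]-.0964]))
S=snap("scene"); save(S,"s3.png",(240,160,360,260),6)
print(proj(S,(.4834,-.0417,.022)),proj(S,np.r_[get_obs()["tool_pos"][:2],get_obs()["tool_pos"][2]-.0964]))
E
```

```text
tilt [-1.7992e+02 -1.0000e-02]
turn -0.0  shift x 0.07 y 0.20 z 1.99
(np.float64(327.9980175522641), np.float64(195.69878666406646)) (np.float64(325.5760831611268), np.float64(203.23667894577923))
(np.float64(295.1331299097401), np.float64(217.0577523725638)) (np.float64(295.0839532134027), np.float64(210.6231135951091))
```

View pics/s3.png

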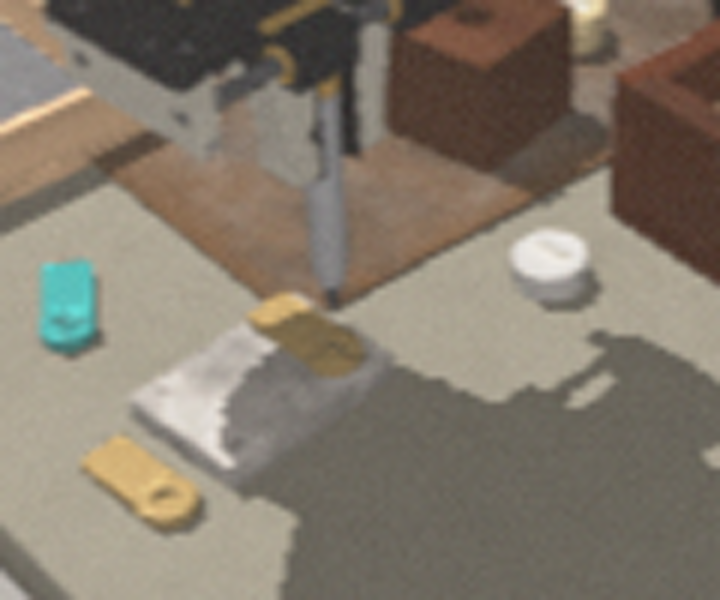

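View pics/w5.png

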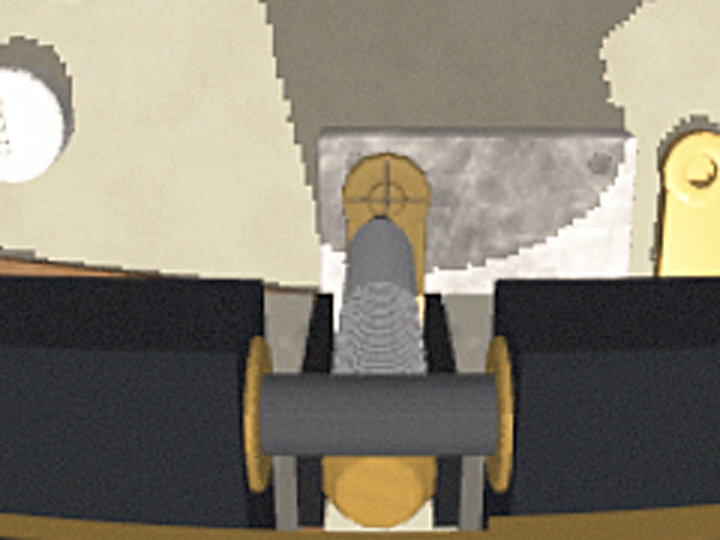

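The near blank has been knocked off the plate and now lies at crop (145,485), to be fetched again. The cross at (329,196) and the tip at (327,203) in the wrist view match my predictions within a pixel, as does the tip in the scene view. Pressing the far one.

Emit:
{"fn": "play_rows", "kwargs": {
  "plan": [
    [0.1,0.2,0.5,0,0,0],
    [0,0,0.6,0,0,0],
    [0,0,0.4,0,0,0],
    [0,0,0,0,0,0],
    [0,0,0,0,0,0],
    [0,0,0,0,0,0]
  ]
}}

```text
clock: 30.77
tool_pos: [0.4822, -0.0424, 0.1223]
orientation: [180.0, -0.0, -84.5]
force: [-0.4, -0.6, -0.9]
opening: 0.0158
gripper_force: 30.0
```

```bash
python3 - <<'E'
from m import *
go(.4834,-.0417,.1184,-84.5); print(get_obs()["force"])
E
```

```text
tilt [ 1.7999e+02 -1.0000e-02]
turn -0.0  shift x -0.06 y -0.12 z 0.39
[-0.4462715  -0.59987622 -0.93952463]
```

Emit:
{"fn": "play_rows", "kwargs": {
  "plan": [
    [0,-0.1,0.2,0,0,0],
    [0,0,0.2,0,0,0],
    [0,0,0.2,0,0,0],
    [0,0,0,0,0,0],
    [0,0,0,0,0,0]
  ]
}}

```text
clock: 31.18
tool_pos: [0.4837, -0.0422, 0.1168]
orientation: [-179.9, -0.0, -84.5]
force: [0.7, 0.5, 5.0]
opening: 0.0156
gripper_force: 30.0
```

Emit:
{"fn": "play_rows", "kwargs": {
  "plan": [
    [0,0,0.2,0,0,0],
    [0,0,0,0,0,0],
    [0,0,0,0,0,0]
  ]
}}

```text
clock: 31.43
tool_pos: [0.4837, -0.0423, 0.115]
orientation: [-179.9, -0.0, -84.5]
force: [-0.6, 0.4, 7.5]
opening: 0.0162
gripper_force: 30.0
```

Emit:
{"fn": "play_rows", "kwargs": {
  "plan": [
    [0,0,0.2,0,0,0],
    [0,0,0,0,0,0],
    [0,0,0,0,0,0]
  ]
}}

```text
clock: 31.68
tool_pos: [0.4839, -0.0423, 0.1132]
orientation: [-179.9, -0.0, -84.5]
force: [-1.7, -0.5, 7.7]
opening: 0.0159
gripper_force: 30.0
```

Emit:
{"fn": "play_rows", "kwargs": {
  "plan": [
    [0,0,0.15,0,0,0],
    [0,0,0,0,0,0],
    [0,0,0,0,0,0]
  ]
}}

```text
clock: 31.93
tool_pos: [0.4839, -0.0423, 0.1117]
orientation: [-179.9, -0.0, -84.5]
force: [-0.7, 0.8, 8.4]
opening: 0.0159
gripper_force: 30.0
```

Emit:
{"fn": "play_rows", "kwargs": {
  "plan": [
    [0,0,0.15,0,0,0],
    [0,0,0,0,0,0],
    [0,0,0,0,0,0]
  ]
}}

```text
clock: 32.18
tool_pos: [0.4839, -0.0423, 0.1103]
orientation: [-179.9, -0.0, -84.5]
force: [-1.0, 0.0, 10.6]
opening: 0.0161
gripper_force: 30.0
```

Emit:
{"fn": "play_rows", "kwargs": {
  "plan": [
    [0,0,0.15,0,0,0],
    [0,0,0,0,0,0],
    [0,0,0,0,0,0]
  ]
}}

```text
clock: 32.43
tool_pos: [0.4835, -0.0422, 0.1081]
orientation: [-179.9, 0.0, -84.5]
force: [0.1, 0.0, 2.6]
opening: 0.0161
gripper_force: 30.0
```

Emit:
{"fn": "play_rows", "kwargs": {
  "plan": [
    [0,0,0.15,0,0,0],
    [0,0,0,0,0,0],
    [0,0,0,0,0,0]
  ]
}}

```text
clock: 32.68
tool_pos: [0.4837, -0.0422, 0.1068]
orientation: [-179.9, -0.0, -84.5]
force: [-1.0, 0.2, 7.5]
opening: 0.0161
gripper_force: 30.0
```

The force fell from 10.6 N to 2.6 N, so the punch snapped, after roughly 10 mm of travel, which fits 2 mm of mark. Lifting to look at it.

Emit:
{"fn": "play_rows", "kwargs": {
  "plan": [
    [0,0,-0.5,0,0,0],
    [0,0,-1,0,0,0],
    [0,0,-1.5,0,0,0],
    [0,0,-2,0,0,0],
    [0,0,-2,0,0,0],
    [0,0,-2,0,0,0],
    [0,0,-0.4,0,0,0],
    [0,0,0,0,0,0],
    [0,0,0,0,0,0]
  ]
}}

```text
clock: 33.43
tool_pos: [0.4823, -0.0423, 0.1993]
orientation: [179.9, 0.0, -84.6]
force: [-0.7, 0.7, -1.7]
opening: 0.0158
gripper_force: 30.0
```

```bash
python3 - <<'E'
from m import *
W=snap("wrist"); a=W["frame"][120:240,260:420]
T=snap("top");S=snap("scene"); b=S["frame"][190:250,240:320]
cv2.imwrite("pics/p3.png",np.hstack([cv2.resize(a,(480,360),interpolation=2),cv2.resize(b,(320,240),interpolation=2).copy() if 0 else cv2.copyMakeBorder(cv2.resize(b,(320,240),interpolation=2),0,120,0,0,0)])[:,:,::-1])
print(wproj(W,(.4834,-.0417,.022)),wproj(W,get_obs()["tool_pos"]-[0,0,.0964]))
go(.6558,.0646,.2,-84.5)
E
```

```text
(np.float64(324.3957524593382), np.float64(180.96253403091103)) (np.float64(325.6798187841831), np.float64(202.54961759717926))
tilt [ 1.7985e+02 -1.0000e-02]
turn -0.1  shift x -8.99 y -18.30 z -0.11
```

View pics/p3.png

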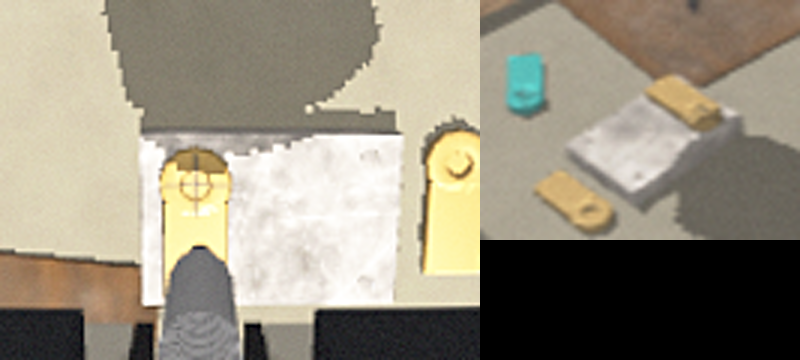

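The marked blank sits at (195,185) in the left panel with the punch clear of it. The knocked one lies beside the plate at (455,200) and shows a ring rather than a cross, so I'll check it closely later. Returning the punch first.

Emit:
{"fn": "play_rows", "kwargs": {
  "plan": [
    [-1,-2,0,0,0,0],
    [-1,-2,0,0,0,0],
    [-1,-2,0,0,0,0],
    [-1,-2,0,0,0,0],
    [-1,-2,0,0,0,0],
    [-1,-2,0,0,0,0],
    [-1,-2,0,0,0,0],
    [-1,-2.2,0,0,0,0],
    [-1,-2,0,0,0,0],
    [0,0,1.5,0,0,0],
    [0,0,1,0,0,0],
    [0,0,0,0,0,0],
    [0,0,0,0,0,0],
    [0,0,0,0,0,0]
  ]
}}

```text
clock: 34.75
tool_pos: [0.6554, 0.0642, 0.1755]
orientation: [180.0, -0.0, -84.6]
force: [0.6, 0.2, -0.4]
opening: 0.0158
gripper_force: 30.0
```

```bash
python3 - <<'E'
from m import *
go(.6557,.0646,.1024,-84.5)
print([(np.round(d["position"],3).tolist(),round(d["score"],2)) for d in ([snap("scene")] and spot_point("scene","holder_hole0"))])
go(.6557,.0646,.1024,-84.5)
W=snap("wrist")
print([(np.round(d["position"],3).tolist(),round(d["score"],2)) for d in spot_point("wrist","blank1_cross")])
for p in [(.655,.063,.066),get_obs()["tool_pos"]-[0,0,.0964]]: print(np.round(wproj(W,p),1))
for x,y in((.4,-.05),):
  S=snap("scene");T=snap("top")
  for P in((.482,-.027,.018),(.385,-.07,.005)):
   for v in(T,S):
    m=comp(v,P);r=fit([(v,m)],P[0],P[1],.014 if P[2]>.01 else 0,False,range(0,360,30)); print(r)
E
```

```text
tilt [ 1.7998e+02 -2.0000e-02]
turn -0.1  shift x -0.04 y -0.03 z 7.31
[([0.654, 0.064, 0.064], 0.77)]
tilt [-1.7993e+02  1.0000e-02]
turn -0.1  shift x -0.03 y 0.01 z 7.39
[([0.654, 0.068, 0.081], 0.37)]
[327.  196.7]
[325.8 203.1]
[0.4822, -0.0267, 275.3, np.float64(0.837)]
[0.5276, -0.0035, 194.7, np.float64(0.272)]
[0.3842, -0.0412, 275.3, np.float64(0.889)]
[0.3854, -0.0385, 273.1, np.float64(0.804)]
```

Emit:
{"fn": "play_rows", "kwargs": {
  "plan": [
    [0,0,0.6,0,0,0],
    [0,0,0.8,0,0,0],
    [0,0,0.8,0,0,0],
    [0,0,0.4,0,0,0],
    [0,0,0.4,0,0,0],
    [0,0,0.4,0,0,0],
    [0,0,0,0,0,0],
    [0,0,0,0,0,0]
  ]
}}

```text
clock: 35.72
tool_pos: [0.6556, 0.0645, 0.141]
orientation: [180.0, -0.0, -84.5]
force: [0.8, -1.1, -1.6]
opening: 0.016
gripper_force: 30.0
```

Emit:
{"fn": "play_rows", "kwargs": {
  "plan": [
    [0,0,0.4,0,0,0],
    [0,0,0.4,0,0,0],
    [0,0,0.4,0,0,0],
    [0,0,0.4,0,0,0],
    [0,0,0.4,0,0,0],
    [0,0,0.4,0,0,0],
    [0,0,0,0,0,0],
    [0,0,0,0,0,0]
  ]
}}

```text
clock: 36.38
tool_pos: [0.6555, 0.0646, 0.1167]
orientation: [180.0, -0.0, -84.5]
force: [-0.6, -1.4, -2.4]
opening: 0.0162
gripper_force: 30.0
```

Emit:
{"fn": "play_rows", "kwargs": {
  "plan": [
    [0,0,0.4,0,0,0],
    [0,0,0.4,0,0,0],
    [0,0,0.3,0,0,0],
    [0,0,0.2,0,0,0],
    [0,0,0,0,0,0],
    [0,0,0,0,0,0]
  ]
}}

```text
clock: 36.88
tool_pos: [0.6555, 0.0646, 0.1039]
orientation: [180.0, -0.0, -84.6]
force: [-1.6, -0.7, -2.2]
opening: 0.0162
gripper_force: 30.0
```

Emit:
{"fn": "play_rows", "kwargs": {
  "plan": [
    [0,0,0,0,0,0],
    [0,0,0,0,0,0],
    [0,0,0,0,0,0],
    [0,0,0,0,0,0],
    [0,0,-1,0,0,0],
    [0,0,-2,0,0,0],
    [0,0,-3,0,0,0],
    [0,0,-3,0,0,0],
    [0,0,-1,0,0,0],
    [0,0,0,0,0,0]
  ],
  "grip": 4
}}

```text
clock: 37.72
tool_pos: [0.6578, 0.065, 0.2095]
orientation: [-179.6, 0.1, -84.5]
force: [0.6, -0.2, -0.0]
opening: 0.04
gripper_force: 0.0
```

```bash
python3 - <<'E'
from m import *
q=go(.4811,-.0165,.16,-84.5); q=go(.4811,-.0165,.037,-84.5,q)
E
```

```text
tilt [-1.7957e+02  7.0000e-02]
turn -0.0  shift x 6.42 y 18.37 z 4.95
turn -0.0  shift x 0.00 y -0.00 z 12.30
```

Emit:
{"fn": "play_rows", "kwargs": {
  "plan": [
    [0.7,2,0,0,0,0],
    [0.7,2,0,0,0,0],
    [0.7,2,0,0,0,0],
    [0.7,2,0,0,0,0],
    [0.7,2,0,0,0,0],
    [0.7,2,1,0,0,0],
    [0.7,2,2,0,0,0],
    [0.7,2,2,0,0,0],
    [0.8,2.3,2,0,0,0],
    [0,0,3,0,0,0],
    [0,0,3,0,0,0],
    [0,0,2,0,0,0],
    [0,0,0,0,0,0],
    [0,0,0,0,0,0]
  ]
}}

```text
clock: 38.88
tool_pos: [0.4791, -0.0168, 0.0539]
orientation: [179.9, -0.0, -84.5]
force: [-0.1, 0.1, 0.9]
opening: 0.04
gripper_force: 0.0
```

```bash
python3 - <<'E'
from m import *
q=go(.4812,-.0162,.037,-84.5)
E
```

```text
tilt [ 1.7986e+02 -5.0000e-02]
turn -0.0  shift x -0.04 y -0.22 z 1.69
```

Emit:
{"fn": "play_rows", "kwargs": {
  "plan": [
    [0,-0.2,0.7,0,0,0],
    [0,0,0.6,0,0,0],
    [0,0,0.3,0,0,0],
    [0,0,0,0,0,0],
    [0,0,0,0,0,0]
  ]
}}

```text
clock: 39.3
tool_pos: [0.4817, -0.0163, 0.0385]
orientation: [-180.0, 0.0, -84.5]
force: [-0.1, 0.5, 0.4]
opening: 0.04
gripper_force: 0.0
```

Emit:
{"fn": "play_rows", "kwargs": {
  "plan": [
    [0,0,0,0,0,0],
    [0,0,0,0,0,0],
    [0,0,0,0,0,0],
    [0,0,0,0,0,0],
    [0,0,0,0,0,0],
    [0,0,-1,0,0,0],
    [0,0,-2,0,0,0],
    [0,0,-3,0,0,0],
    [0,0,-3,0,0,0],
    [0,0,0,0,0,0]
  ],
  "grip": 1.5
}}

```text
clock: 40.13
tool_pos: [0.4847, -0.0157, 0.1335]
orientation: [-179.5, 0.1, -84.5]
force: [0.4, 0.2, -0.5]
opening: 0.022
gripper_force: 30.0
```

```bash
python3 - <<'E'
from m import *
q=go(.46,.285,.125,-84.5)
E
```

```text
tilt [-1.7953e+02  5.0000e-02]
turn 0.0  shift x -30.16 y -0.42 z 0.85
```

Emit:
{"fn": "play_rows", "kwargs": {
  "plan": [
    [-2.4,-0.3,0,0,0,0],
    [-2.4,-0.3,0,0,0,0],
    [-2.4,-0.3,0,0,0,0],
    [-2.4,-0.3,0,0,0,0],
    [-2.4,-0.3,0,0,0,0],
    [-2.4,-0.3,0,0,0,0],
    [-2.4,-0.3,0,0,0,0],
    [-2.4,-0.3,0,0,0,0],
    [-2.4,-0.3,0,0,0,0],
    [-2.4,-0.3,0,0,0,0],
    [-2.4,-0.3,0,0,0,0],
    [-2.4,-0.3,0,0,0,0],
    [0,0,2,0,0,0],
    [0,0,2,0,0,0],
    [0,0,1.5,0,0,0],
    [0,0,0.8,0,0,0],
    [0,0,0,0,0,0],
    [0,0,0,0,0,0],
    [0,0,0,0,0,0]
  ]
}}

```text
clock: 41.72
tool_pos: [0.4907, 0.2741, 0.0661]
orientation: [-179.9, 0.0, -84.5]
force: [-0.5, 0.4, -1.0]
opening: 0.0221
gripper_force: 30.0
```

Emit:
{"fn": "play_rows", "kwargs": {
  "plan": [
    [0,0,0,0,0,0],
    [0,0,0,0,0,0],
    [0,0,0,0,0,0],
    [0,0,0,0,0,0],
    [0,0,-2,0,0,0],
    [0,0,-3,0,0,0],
    [0,0,-3,0,0,0],
    [0,0,-2,0,0,0],
    [0,0,0,0,0,0],
    [0,0,0,0,0,0]
  ],
  "grip": 4
}}

```text
clock: 42.55
tool_pos: [0.4906, 0.2744, 0.1669]
orientation: [-179.9, 0.1, -84.6]
force: [0.3, -0.3, -0.8]
opening: 0.0399
gripper_force: 0.0
```

```bash
python3 - <<'E'
from m import *
T=snap("top");S=snap("scene")
for P in((.495,.27,.01),(.3845,-.041,.005),(.5305,-.31,.005)):
   for v in(T,S): print(fit([(v,comp(v,P))],P[0],P[1],.007 if P[2]>.006 else 0,False,range(0,360,30)))
go(.3845,-.041,.15,-84.5)
E
```

```text
[0.4919, 0.262, 275.4, np.float64(0.818)]
[0.4929, 0.2694, 88.7, np.float64(0.755)]
[0.3842, -0.0414, 275.1, np.float64(0.892)]
[0.3852, -0.0394, 272.9, np.float64(0.806)]
[0.5302, -0.31, 339.5, np.float64(0.873)]
[0.5317, -0.3103, 341.1, np.float64(0.832)]
tilt [ 1.7996e+02 -1.0000e-02]
turn -0.1  shift x 30.29 y 13.48 z 1.48
```

Emit:
{"fn": "play_rows", "kwargs": {
  "plan": [
    [2.25,1,0,0,0,0],
    [2.25,1,0,0,0,0],
    [2.25,1,0,0,0,0],
    [2.25,1,0,0,0,0],
    [2.25,1,0,0,0,0],
    [2.25,1,0,0,0,0],
    [2.25,1,0,0,0,0],
    [2.25,1,0,0,0,0],
    [2.25,1,0,0,0,0],
    [2.25,1,0,0,0,0],
    [0,0,0,0,0,0],
    [0,0,0,0,0,0]
  ]
}}

```text
clock: 43.65
tool_pos: [0.4111, 0.0391, 0.1645]
orientation: [179.9, -0.0, -84.7]
force: [0.8, 0.8, 0.1]
opening: 0.04
gripper_force: 0.0
```

```bash
python3 - <<'E'
from m import *
W=snap("wrist"); print(get_obs()["tool_pos"]); u,v=map(int,wproj(W,(.3845,-.041,.008))); print(u,v)
a=[cv2.resize(W["frame"][v-32:v+32,u-32:u+32],(400,400),interpolation=2)]
i=cv2.imread("pics/w3.png")[:,:,::-1]; a.append(cv2.resize(i[25:90,400:490],(400,400),interpolation=2))
cv2.imwrite("pics/p4.png",np.hstack(a)[:,:,::-1])
print([(np.round(d["position"],3).tolist(),round(d["score"],2)) for d in spot_point("wrist","blank1_cross")])
E
```

```text
[0.41172112 0.03991867 0.16479436]
361 105
[]
```

View pics/p4.png

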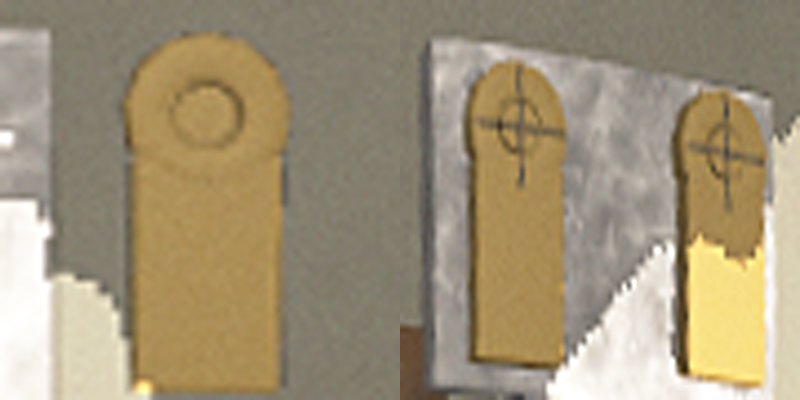

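The knocked blank has rolled over: its head at (205,115) shows a plain ring, where both blanks showed crosses earlier. It lies at the edge of reach, only about 8 mm from the plate. I'll grip it end to end, carry it into the open, and then turn it over by leaning it and regripping.

Emit:
{"fn": "play_rows", "kwargs": {
  "plan": [
    [0,0,0,0,0,-6.4],
    [0,0,0,0,0,-6.4],
    [0,0,0,0,0,-6.4],
    [0,0,0,0,0,-6.4],
    [0,0,0,0,0,-6.4],
    [0,0,0,0,0,-6.4],
    [0,0,0,0,0,-6.4],
    [0,0,0,0,0,-6.4],
    [0,0,0,0,0,-6.4],
    [0,0,0,0,0,-6.4],
    [0,0,0,0,0,-6.4],
    [0,0,0,0,0,-6.4],
    [0,0,0,0,0,-6.4],
    [0,0,0,0,0,-6.4],
    [-0.7,2,0,0,0,0],
    [-0.7,2,2,0,0,0],
    [-0.7,2,3,0,0,0],
    [-0.7,1.9,3,0,0,0],
    [0,0,2,0,0,0],
    [0,0,0,0,0,0]
  ],
  "grip": 7.6
}}

```text
clock: 45.42
tool_pos: [0.3884, -0.0419, 0.0619]
orientation: [179.9, 0.4, 5.0]
force: [-0.9, -0.2, 0.6]
opening: 0.0758
gripper_force: 0.0
```

```bash
python3 - <<'E'
from m import *
go(.39,-.041,.0225,5); print(get_obs()["tool_pos"],get_obs()["joint_pos"].round(1))
W=snap("wrist"); S=snap("scene")
# fit the holder/tray yaw: tray wood mask in top
T=snap("top"); hs=cv2.cvtColor(T["frame"],cv2.COLOR_RGB2HSV)
m=cv2.inRange(hs[200:270,172:256],(8,60,120),(28,200,255)); c=np.vstack([x for x in cv2.findContours(m,0,1)[0] if cv2.contourArea(x)>15])
P=np.array([pix2z(T,q[0][0]+172,q[0][1]+200,.04)[:2] for q in c])*1000; print(cv2.minAreaRect(P.astype(np.float32)))
E
```

```text
tilt [179.9    0.41]
turn -0.0  shift x 0.17 y -0.08 z 3.94
[ 0.38842133 -0.04191233  0.06188107] [ 23.2   6.8 -47.3  -0.1 -36.4  71.8]
((471.2639465332031, 248.85769653320312), (161.2589569091797, 172.2643280029297), 0.4609552323818207)
```

Emit:
{"fn": "play_rows", "kwargs": {
  "plan": [
    [0.1,0,1.5,0,0,0],
    [0,0,1,0,0,0],
    [0,0,0.8,0,0,0],
    [0,0,0.4,0,0,0],
    [0,0,0.2,0,0,0],
    [0,0,0,0,0,0],
    [0,0,0,0,0,0]
  ]
}}

```text
clock: 46.15
tool_pos: [0.3927, -0.0403, 0.027]
orientation: [-180.0, -0.1, 5.1]
force: [-0.0, -0.0, -0.2]
opening: 0.076
gripper_force: 0.0
```

Emit:
{"fn": "play_rows", "kwargs": {
  "plan": [
    [0,0,0,0,0,0],
    [0,0,0,0,0,0],
    [0,0,0,0,0,0],
    [0,0,0,0,0,0],
    [0,0,0,0,0,0],
    [0,0,0,0,0,0]
  ],
  "grip": 5
}}

```text
clock: 46.65
tool_pos: [0.3925, -0.0408, 0.027]
orientation: [180.0, -0.0, 5.1]
force: [-2.5, -0.1, 13.9]
opening: 0.0503
gripper_force: 7.2
```

Emit:
{"fn": "play_rows", "kwargs": {
  "plan": [
    [0,0,-0.5,0,0,0],
    [0,0,-1,0,0,0],
    [0,0,-2,0,0,0],
    [0,0,-2,0,0,0],
    [0,0,-2,0,0,0],
    [0,0,0,0,0,0]
  ]
}}

```text
clock: 47.15
tool_pos: [0.394, -0.0402, 0.1046]
orientation: [-179.9, -0.3, 5.1]
force: [0.9, 0.3, 0.2]
opening: 0.05
gripper_force: 0.0
```

Emit:
{"fn": "play_rows", "kwargs": {
  "plan": [
    [-0.2,0.1,2,0,0,0],
    [0,0,2,0,0,0],
    [0,0,1.5,0,0,0],
    [0,0,1,0,0,0],
    [0,0,0.8,0,0,0],
    [0,0,0,0,0,0],
    [0,0,0,0,0,0]
  ],
  "grip": 7.6
}}

```text
clock: 47.73
tool_pos: [0.3896, -0.0422, 0.028]
orientation: [180.0, 0.1, 5.0]
force: [0.1, 0.0, -0.4]
opening: 0.0756
gripper_force: 0.0
```

```bash
python3 - <<'E'
from m import *
go(.391,-.041,.0215,5)
S=snap("scene"); T=snap("top"); P=(.3845,-.041,.005)
for v in(T,S): print(fit([(v,comp(v,P))],P[0],P[1],0,False,range(0,360,30)))
W=snap("wrist")
print([(np.round(d["position"],3).tolist(),round(d["score"],2)) for n in("wrist","scene") for d in spot_point(n,"blank1")])
E
```

```text
tilt [1.7997e+02 9.0000e-02]
turn 0.0  shift x 0.15 y -0.10 z 0.65
[0.3845, -0.041, 0.0, np.float64(0.0)]
[0.3839, -0.04, 266.9, np.float64(0.74)]
[([0.424, 0.074, -0.006], 0.63), ([0.384, -0.045, 0.01], 0.56), ([0.385, -0.042, 0.008], 0.73), ([0.53, -0.31, 0.001], 0.61), ([0.495, 0.267, 0.008], 0.49), ([0.638, 0.26, 0.002], 0.31)]
```

Emit:
{"fn": "play_rows", "kwargs": {
  "plan": [
    [0.1,-0.1,0.4,0,0,0],
    [0,0,0.3,0,0,0],
    [0,0,0,0,0,0],
    [0,0,0,0,0,0]
  ]
}}

```text
clock: 48.32
tool_pos: [0.3908, -0.0409, 0.0211]
orientation: [180.0, 0.0, 5.1]
force: [-0.1, -0.3, 0.7]
opening: 0.076
gripper_force: 0.0
```

Emit:
{"fn": "play_rows", "kwargs": {
  "plan": [
    [0,0,0,0,0,0],
    [0,0,0,0,0,0],
    [0,0,0,0,0,0],
    [0,0,0,0,0,0],
    [0,0,0,0,0,0],
    [0,0,0,0,0,0]
  ],
  "grip": 5
}}

```text
clock: 48.82
tool_pos: [0.391, -0.0408, 0.0214]
orientation: [-180.0, -0.0, 5.1]
force: [-0.8, 0.6, 0.8]
opening: 0.0546
gripper_force: 30.0
```

Emit:
{"fn": "play_rows", "kwargs": {
  "plan": [
    [0,0,-1,0,0,0],
    [0,0,-2,0,0,0],
    [0,0,-2,0,0,0],
    [0,0,-1,0,0,0],
    [1.7,1.8,0,0,0,0],
    [1.7,1.8,0,0,0,0],
    [1.7,1.8,0,0,0,0],
    [1.7,1.8,0,0,0,0],
    [1.7,1.8,0,0,0,0],
    [1.7,1.8,0,0,0,0],
    [0,0,2,0,0,0],
    [0,0,2,0,0,0],
    [0,0,1,0,0,0],
    [0,0,0.5,0,0,0],
    [0,0,0,0,0,0],
    [0,0,0,0,0,0],
    [0,0,0,0,0,0]
  ]
}}

```text
clock: 50.23
tool_pos: [0.5028, -0.1392, 0.0273]
orientation: [180.0, -0.1, 5.1]
force: [0.5, 0.2, -1.2]
opening: 0.0547
gripper_force: 30.0
```

Emit:
{"fn": "play_rows", "kwargs": {
  "plan": [
    [0,0,0.4,0,0,0],
    [0,0,0.15,0,0,0],
    [0,0,0,0,0,0],
    [0,0,0,0,0,0]
  ]
}}

```text
clock: 50.57
tool_pos: [0.5026, -0.1393, 0.0214]
orientation: [180.0, -0.1, 5.1]
force: [-1.1, 1.7, 3.3]
opening: 0.055
gripper_force: 30.0
```

Emit:
{"fn": "play_rows", "kwargs": {
  "plan": [
    [0,0,0,0,0,0],
    [0,0,0,0,0,0],
    [0,0,0,0,0,0],
    [0,0,-2,0,0,0],
    [0,0,-3,0,0,0],
    [0,0,-1,0,0,0],
    [0,0,0,0,0,6.9],
    [0,0,0,0,0,6.9],
    [0,0,0,0,0,6.9],
    [0,0,0,0,0,6.9],
    [0,0,0,0,0,6.9],
    [0,0,0,0,0,6.9],
    [0,0,0,0,0,6.9],
    [0,0,0,0,0,6.9],
    [0,0,0,0,0,6.9],
    [0,0,0,0,0,6.9],
    [0,0,0,0,0,6.9],
    [0,0,0,0,0,6.9],
    [0,0,0,0,0,6.9],
    [0,0,0,0,0,0]
  ],
  "grip": 6.8
}}

```text
clock: 52.23
tool_pos: [0.502, -0.1395, 0.0807]
orientation: [180.0, 0.0, -85.0]
force: [-1.0, -0.1, -0.2]
opening: 0.0678
gripper_force: 0.0
```

```bash
python3 - <<'E'
from m import *
S=snap("scene");T=snap("top"); P=(.496,-.139,.005)
for v in(T,S): print(fit([(v,comp(v,P))],P[0],P[1],0,False,range(0,360,30)))
W=snap("wrist")
print([(n,np.round(d["position"],3).tolist(),round(d["score"],2)) for n in("wrist","scene") for d in spot_point(n,"blank1")])
go(.497,-.154,.021,-85); print(get_obs()["joint_pos"].round(1))
E
```

```text
[0.5059, -0.1613, 120.8, np.float64(0.304)]
[0.4962, -0.139, 270.0, np.float64(0.795)]
[('wrist', [0.497, -0.14, 0.007], 0.59), ('scene', [0.495, -0.139, 0.005], 0.75), ('scene', [0.53, -0.31, 0.003], 0.71), ('scene', [0.422, 0.075, 0.001], 0.69), ('scene', [0.494, 0.268, 0.01], 0.46)]
tilt [-180.   -0.]
turn 0.5  shift x 1.40 y 0.63 z 5.98
[  6.1  16.  -30.6   0.  -43.3  -0.6]
```

Emit:
{"fn": "play_rows", "kwargs": {
  "plan": [
    [1.4,0.6,0,0,0,0],
    [0,0,1.5,0,0,0],
    [0,0,1.5,0,0,0],
    [0,0,1.5,0,0,0],
    [0,0,1,0,0,0],
    [0,0,0.5,0,0,0],
    [0,0,0,0,0,0],
    [0,0,0,0,0,0],
    [0,0,0,0,0,0]
  ],
  "grip": 4.6
}}

```text
clock: 53.23
tool_pos: [0.4979, -0.1539, 0.0212]
orientation: [-180.0, -0.0, -84.6]
force: [0.1, -0.7, 0.5]
opening: 0.0457
gripper_force: 0.0
```

Emit:
{"fn": "play_rows", "kwargs": {
  "plan": [
    [0,0,0,0,0,0],
    [0,0,0,0,0,0],
    [0,0,0,0,0,0],
    [0,0,0,0,0,0],
    [0,0,0,0,0,0],
    [0,0,0,0,0,0]
  ],
  "grip": 1.8
}}

```text
clock: 53.73
tool_pos: [0.4975, -0.1539, 0.021]
orientation: [-180.0, -0.0, -84.6]
force: [-1.0, 0.2, 2.8]
opening: 0.0225
gripper_force: 30.0
```

Emit:
{"fn": "play_rows", "kwargs": {
  "plan": [
    [0,0,-1,0,0,0],
    [0,0,-2,0,0,0],
    [0,0,-3,0,0,0],
    [0,0,-3,0,0,0],
    [0,0,-3,0,0,0],
    [0,0,0,0,0,0],
    [0,0,0,0,0,0]
  ]
}}

```text
clock: 54.32
tool_pos: [0.4985, -0.1539, 0.1432]
orientation: [-179.7, -0.0, -84.6]
force: [0.1, 0.3, -1.4]
opening: 0.023
gripper_force: 30.0
```

```bash
python3 - <<'E'
from m import *
o=get_obs();print(o["tool_pos"],o["opening"])
S=snap("scene"); z=o["tool_pos"][2]-.021; P=(.496,-.139,z)
print(fit([(S,comp(S,(.496,-.139,z+.004)))],P[0],P[1],z,False,[275,95]))
E
```

```text
[ 0.49851567 -0.15388234  0.14324227] 0.022971484667171277
[0.5179, -0.1488, 46.4, np.float64(0.214)]
```

```bash
python3 - <<'E'
from m import *
o=get_obs();p=o["tool_pos"]; a=np.radians(-84.6); d=np.array([np.cos(a),np.sin(a),0])
S=snap("scene"); m=brass(S)
for h in(.017,.021):
  r=""
  for t in range(-64,40,4):
    u,v=proj(S,p+d*t/1000-[0,0,h]); r+="%d:%d "%(t,m[int(round(v)),int(round(u))]>0)
  print(r)
n=np.array([-d[1],d[0],0])
for t in(-36,-28,-20,-10,0,6): print(t,["%d"%(m[tuple(int(round(q)) for q in proj(S,p+d*t/1000+n*w/1000-[0,0,.017])[::-1])]>0) for w in range(-20,21,4)])
E
```

```text
-64:0 -60:0 -56:0 -52:0 -48:0 -44:0 -40:0 -36:0 -32:0 -28:0 -24:0 -20:0 -16:0 -12:0 -8:0 -4:0 0:1 4:1 8:1 12:1 16:0 20:0 24:0 28:0 32:0 36:0 
-64:0 -60:0 -56:0 -52:0 -48:0 -44:0 -40:0 -36:0 -32:0 -28:0 -24:0 -20:0 -16:0 -12:0 -8:0 -4:0 0:1 4:1 8:1 12:0 16:0 20:0 24:0 28:0 32:0 36:0 
-36 ['0', '0', '0', '0', '0', '0', '0', '0', '0', '0', '0']
-28 ['0', '0', '0', '0', '0', '0', '0', '0', '0', '0', '0']
-20 ['0', '0', '0', '0', '0', '0', '0', '0', '0', '0', '0']
-10 ['0', '0', '0', '0', '0', '0', '0', '0', '1', '0', '0']
0 ['0', '0', '0', '0', '0', '1', '1', '1', '1', '0', '0']
6 ['0', '0', '0', '0', '1', '1', '1', '1', '1', '0', '0']
```

Emit:
{"fn": "play_rows", "kwargs": {
  "plan": [
    [0,0,0,0,0,-7],
    [0,0,0,0,0,-7],
    [0,0,0,0,0,-7],
    [0,0,0,0,0,-7],
    [0,0,0,0,0,-7],
    [0,0,0,0,0,-7],
    [0,0,0,0,0,-7],
    [0,0,0,0,0,-7],
    [0,0,0,0,0,-7],
    [0,0,0,0,0,-7],
    [0,0,0,0,0,-7],
    [0,0,0,0,0,-7],
    [0,0,0,0,0,-7],
    [0,0,0,0,0,-7],
    [0,0,0,0,0,-7],
    [0,0,0,0,0,-7],
    [0,0,0,0,0,-7],
    [0,0,0,0,0,-7],
    [0,0,0,0,0,-7],
    [0,0,0,0,0,-7]
  ]
}}

```text
clock: 56.08
tool_pos: [0.4964, -0.1539, 0.1392]
orientation: [-179.8, 0.1, 55.7]
force: [0.1, -0.1, -0.9]
opening: 0.0229
gripper_force: 30.0
```

Emit:
{"fn": "play_rows", "kwargs": {
  "plan": [
    [0,0,0,0,0,-7],
    [0,0,0,0,0,-7],
    [0,0,0,0,0,-7],
    [0,0,0,0,0,-7],
    [0,0,0,0,0,-6.6],
    [2.5,-0.1,0,0,0,0],
    [2.5,-0.1,0,0,0,0],
    [2.5,-0.1,0,0,0,0],
    [2.5,-0.1,0,0,0,0],
    [2.5,-0.1,0,0,0,0],
    [2.5,-0.1,0,0,0,0],
    [2.5,-0.1,0,0,0,0],
    [2.5,-0.1,0,0,0,0],
    [2.5,-0.1,0,0,0,0],
    [2.5,-0.2,0,0,0,0],
    [0,0,0,0,0,0],
    [0,0,0,0,0,0]
  ]
}}

```text
clock: 57.5
tool_pos: [0.487, 0.1018, 0.1367]
orientation: [-179.9, 0.7, 89.7]
force: [0.2, 0.1, -1.8]
opening: 0.0229
gripper_force: 30.0
```

```bash
python3 - <<'E'
from m import *
go(.485,.1,.143,90); print(get_obs()["joint_pos"].round(1))
E
```

```text
tilt [-179.92    0.69]
turn -0.3  shift x -0.18 y -0.20 z -0.63
[ 34.9   9.9 -30.    0.7 -50.6 144.4]
```

Emit:
{"fn": "play_rows", "kwargs": {
  "plan": [
    [0,0,0,0,6.5,0],
    [0,0,0,0,6.5,0],
    [0,0,0,0,6.5,0],
    [0,0,0,0,6.5,0],
    [0,0,0,0,6.5,0],
    [0,0,0,0,6.5,0],
    [0,0,0,0,6.5,0],
    [0,0,0,0,6.5,0],
    [0,0,0,0,6.5,0],
    [0,0,0,0,6.5,0],
    [0,0,0,0,0,0],
    [0,0,0,0,0,0]
  ]
}}

```text
clock: 58.5
tool_pos: [0.4564, 0.2365, 0.2679]
orientation: [-174.8, -46.5, 74.1]
force: [1.0, -1.5, -1.1]
opening: 0.023
gripper_force: 30.0
```

```bash
cat >> h.py <<'E'
def st():
    o=get_obs(); M=R.from_euler("xyz",o["orientation"],degrees=True).as_matrix()
    print("pos",o["tool_pos"].round(4),"toolx",M[:,0].round(3),"tooly",M[:,1].round(3),"toolz",M[:,2].round(3),"j",o["joint_pos"].round(1),"F",o["force"].round(1),"op",round(o["opening"],4)); return M,o["tool_pos"]
def sh(x,y,z):
    M,p=st(); print("shift",(100*M.T@(np.array([x,y,z])-p)).round(2))
E
python3 - <<'E'
from m import *
sh(.485,.125,.055)
E
```

```text
pos [0.4564 0.2365 0.2679] toolx [0.189 0.662 0.725] tooly [ 0.976 -0.209 -0.063] toolz [ 0.11   0.72  -0.685] j [ 14.1   0.6 -17.9 -50.1 -61.  173.6] F [ 1.  -1.5 -1.1] op 0.023
shift [-22.29   6.46   6.88]
```

The last joint hit its stop at 173.6° in that tilt. The mirrored tool (tool x down, same heading) keeps it in range, so I'll level out, set the blank down, turn half round and regrip.

```bash
cat >> h.py <<'E'
def rv(roll,pitch,yaw):
    M,p=st(); D=R.from_euler("xyz",[roll,pitch,yaw],degrees=True).as_matrix(); v=R.from_matrix(M.T@D).as_rotvec(degrees=True); print("rotvec",v.round(1),"rows",np.ceil(abs(v).max()/6.5)); return v
E
python3 - <<'E'
from m import *
for y in(70,80,90): rv(180,0,y)
E
```

```text
pos [0.4564 0.2365 0.2679] toolx [0.189 0.662 0.725] tooly [ 0.976 -0.209 -0.063] toolz [ 0.11   0.72  -0.685] j [ 14.1   0.6 -17.9 -50.1 -61.  173.6] F [ 1.  -1.5 -1.1] op 0.023
rotvec [ -6.6 -46.3   6. ] rows 8.0
pos [0.4564 0.2365 0.2679] toolx [0.189 0.662 0.725] tooly [ 0.976 -0.209 -0.063] toolz [ 0.11   0.72  -0.685] j [ 14.1   0.6 -17.9 -50.1 -61.  173.6] F [ 1.  -1.5 -1.1] op 0.023
rotvec [ -2.6 -46.7  -3.4] rows 8.0
pos [0.4564 0.2365 0.2679] toolx [0.189 0.662 0.725] tooly [ 0.976 -0.209 -0.063] toolz [ 0.11   0.72  -0.685] j [ 14.1   0.6 -17.9 -50.1 -61.  173.6] F [ 1.  -1.5 -1.1] op 0.023
rotvec [  1.5 -46.8 -12.9] rows 8.0
```

Emit:
{"fn": "play_rows", "kwargs": {
  "plan": [
    [0,0,0,-0.3,-5.8,-0.4],
    [0,0,0,-0.3,-5.8,-0.4],
    [0,0,0,-0.3,-5.8,-0.4],
    [0,0,0,-0.3,-5.8,-0.4],
    [0,0,0,-0.3,-5.8,-0.4],
    [0,0,0,-0.3,-5.9,-0.4],
    [0,0,0,-0.4,-5.9,-0.5],
    [0,0,0,-0.4,-5.9,-0.5],
    [0,0,0,0,0,0],
    [-2.3,1.2,2,0,0,0],
    [-2.3,1.2,2,0,0,0],
    [-2.3,1.2,2,0,0,0],
    [-2.3,1.1,2,0,0,0],
    [-2.3,1.1,2,0,0,0],
    [-2.2,1.1,2,0,0,0],
    [0,0,3,0,0,0],
    [0,0,0,0,0,0],
    [0,0,0,0,0,0]
  ]
}}

```text
clock: 60.0
tool_pos: [0.4997, 0.0899, 0.1165]
orientation: [-179.8, 0.2, 80.1]
force: [-0.3, 0.4, 1.0]
opening: 0.0229
gripper_force: 30.0
```

```bash
python3 - <<'E'
from m import *
sh(.50,.09,.024); rv(180,0,80)
E
```

```text
pos [0.4997 0.0899 0.1165] toolx [ 0.172  0.985 -0.003] tooly [ 0.985 -0.172 -0.004] toolz [-0.005 -0.002 -1.   ] j [ 3.240e+01  1.230e+01 -2.980e+01 -1.000e-01 -4.820e+01  1.378e+02] F [-0.3  0.4  1. ] op 0.0229
shift [0.04 0.07 9.25]
pos [0.4997 0.0899 0.1165] toolx [ 0.172  0.985 -0.003] tooly [ 0.985 -0.172 -0.004] toolz [-0.005 -0.002 -1.   ] j [ 3.240e+01  1.230e+01 -2.980e+01 -1.000e-01 -4.820e+01  1.378e+02] F [-0.3  0.4  1. ] op 0.0229
rotvec [-0.2  0.2  0.1] rows 1.0
```

Emit:
{"fn": "play_rows", "kwargs": {
  "plan": [
    [0,0.1,2.5,0,0,0],
    [0,0,2.5,0,0,0],
    [0,0,2,0,0,0],
    [0,0,1.2,0,0,0],
    [0,0,0.7,0,0,0],
    [0,0,0.3,0,0,0],
    [0,0,0.2,0,0,0],
    [0,0,0,0,0,0],
    [0,0,0,0,0,0]
  ]
}}

```text
clock: 60.75
tool_pos: [0.5024, 0.0918, 0.0252]
orientation: [180.0, -0.1, 80.1]
force: [0.4, 1.0, -0.2]
opening: 0.0229
gripper_force: 30.0
```

Emit:
{"fn": "play_rows", "kwargs": {
  "plan": [
    [0,0,0,0,0,0],
    [0,0,0,0,0,0],
    [0,0,0,0,0,0],
    [0,0,-2,0,0,0],
    [0,0,-3,0,0,0],
    [0,0,-1,0,0,0],
    [0,0,0,0,0,7],
    [0,0,0,0,0,7],
    [0,0,0,0,0,7],
    [0,0,0,0,0,7],
    [0,0,0,0,0,7],
    [0,0,0,0,0,7],
    [0,0,0,0,0,7],
    [0,0,0,0,0,7],
    [0,0,0,0,0,7],
    [0,0,0,0,0,7],
    [0,0,0,0,0,7],
    [0,0,0,0,0,7],
    [0,0,0,0,0,7]
  ],
  "grip": 4.4
}}

```text
clock: 62.33
tool_pos: [0.5017, 0.0911, 0.0843]
orientation: [-179.9, 0.0, -11.3]
force: [-0.5, 0.4, 0.5]
opening: 0.0443
gripper_force: 0.0
```

Emit:
{"fn": "play_rows", "kwargs": {
  "plan": [
    [0,0,0,0,0,7],
    [0,0,0,0,0,7],
    [0,0,0,0,0,7],
    [0,0,0,0,0,7],
    [0,0,0,0,0,7],
    [0,0,0,0,0,7],
    [0,0,0,0,0,7],
    [0,0,0,0,0,7],
    [0,0,0,0,0,7],
    [0,0,0,0,0,7],
    [0,0,0,0,0,7],
    [0,0,0,0,0,7],
    [0,0,0,0,0,5],
    [0,0,0,0,0,0],
    [0,0,0,0,0,0]
  ]
}}

```text
clock: 63.58
tool_pos: [0.5017, 0.0911, 0.0842]
orientation: [180.0, 0.1, -99.7]
force: [0.1, -0.5, -0.1]
opening: 0.0441
gripper_force: 0.0
```

```bash
python3 - <<'E'
from m import *
S=snap("scene");T=snap("top"); P=(.4975,.075,.005)
for v in(T,S): print(fit([(v,comp(v,P))],P[0],P[1],0,False,[80]))
sh(.5,.09,.021)
E
```

```text
[0.4993, 0.0574, 86.4, np.float64(0.513)]
[0.5054, 0.0873, 82.5, np.float64(0.542)]
pos [0.5017 0.0912 0.0842] toolx [-0.169 -0.986 -0.001] tooly [-0.986  0.169  0.001] toolz [-0.001  0.001 -1.   ] j [ 32.3  14.9 -31.7  -0.1 -43.4 -42. ] F [-1.  -0.1 -0.8] op 0.0439
shift [0.15 0.14 6.32]
```

Emit:
{"fn": "play_rows", "kwargs": {
  "plan": [
    [0,0,2,0,0,0],
    [0,0,2,0,0,0],
    [0,0,1.2,0,0,0],
    [0,0,0.7,0,0,0],
    [0,0,0.3,0,0,0],
    [0,0,0,0,0,0],
    [0,0,0,0,0,0]
  ]
}}

```text
clock: 64.27
tool_pos: [0.501, 0.0908, 0.0232]
orientation: [179.9, -0.0, -99.8]
force: [-7.0, -1.3, 14.2]
opening: 0.0439
gripper_force: 7.0
```

Emit:
{"fn": "play_rows", "kwargs": {
  "plan": [
    [0,0,0,0,0,0],
    [0,0,0,0,0,0],
    [0,0,0,0,0,0],
    [0,0,0,0,0,0],
    [0,0,0,0,0,0],
    [0,0,0,0,0,0]
  ],
  "grip": 1.8
}}

```text
clock: 64.77
tool_pos: [0.5036, 0.092, 0.0232]
orientation: [-179.9, 0.2, -99.8]
force: [2.9, -0.2, 7.9]
opening: 0.0231
gripper_force: 30.8
```

Emit:
{"fn": "play_rows", "kwargs": {
  "plan": [
    [0,0,-1,0,0,0],
    [0,0,-2,0,0,0],
    [0,0,-3,0,0,0],
    [0,0,-3,0,0,0],
    [0,0,-3,0,0,0],
    [0,0,-1,0,0,-5],
    [0,0,0,0,0,-5],
    [0,0,0,0,0,0],
    [0,0,0,0,0,0]
  ]
}}

```text
clock: 65.52
tool_pos: [0.5008, 0.0908, 0.152]
orientation: [179.9, 0.0, -90.1]
force: [-0.1, 0.4, -0.5]
opening: 0.0229
gripper_force: 30.0
```

```bash
python3 - <<'E'
from m import *
M,p=st(); S=snap("scene"); m=brass(S); W=snap("wrist"); mw=brass(W)
for n,s,mm,f in(("scene",S,m,proj),("wrist",W,mw,wproj)):
 for h in(.013,.021):
  print(n,h," ".join("%d:%d"%(t,mm[tuple(int(round(q)) for q in f(s,p+M[:,0]*t/1000+M[:,2]*h)[::-1])]>0) for t in range(-32,60,4)))
a=cv2.resize(W["frame"][100:280,220:440],(440,360),interpolation=2); b=cv2.resize(S["frame"][130:280,190:340],(360,360),interpolation=2)
cv2.imwrite("pics/p5.png",np.hstack([a,b])[:,:,::-1])
E
```

```text
pos [0.5008 0.0908 0.152 ] toolx [-0.001 -1.    -0.001] tooly [-1.     0.001  0.002] toolz [-0.002  0.001 -1.   ] j [ 32.3   9.9 -27.3  -0.1 -52.9 -32.3] F [-0.1  0.4 -0.5] op 0.0229
scene 0.013 -32:0 -28:0 -24:0 -20:0 -16:0 -12:0 -8:1 -4:1 0:1 4:1 8:1 12:1 16:1 20:1 24:1 28:1 32:1 36:1 40:1 44:1 48:1 52:1 56:0
scene 0.021 -32:0 -28:0 -24:0 -20:0 -16:0 -12:0 -8:1 -4:1 0:1 4:1 8:1 12:1 16:1 20:1 24:1 28:1 32:1 36:1 40:0 44:0 48:0 52:1 56:1
wrist 0.013 -32:0 -28:0 -24:0 -20:0 -16:0 -12:0 -8:0 -4:0 0:0 4:0 8:1 12:1 16:0 20:0 24:1 28:1 32:1 36:1 40:1 44:1 48:1 52:1 56:1
wrist 0.021 -32:0 -28:0 -24:0 -20:0 -16:0 -12:0 -8:0 -4:0 0:0 4:1 8:1 12:0 16:0 20:1 24:1 28:1 32:1 36:1 40:1 44:1 48:1 52:1 56:1
```

View pics/p5.png

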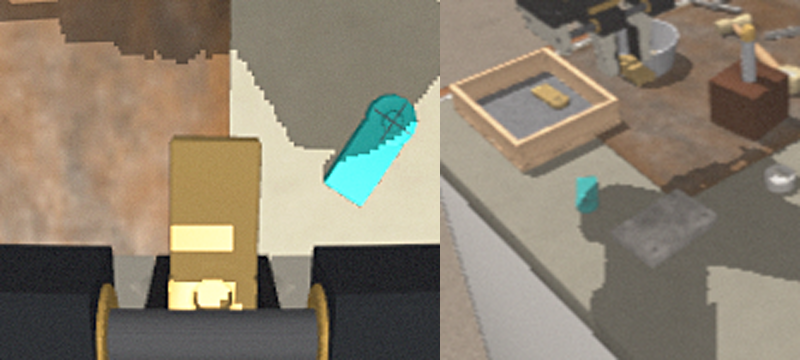

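The wrist view shows the blank gripped by its head with the foot pointing ahead, at (215,215), ring face up. The first blank lies in the tray at (548,95). Tilting the mirrored way.

Emit:
{"fn": "play_rows", "kwargs": {
  "plan": [
    [0,0,0,0,-6,0],
    [0,0,0,0,-6,0],
    [0,0,0,0,-6,0],
    [0,0,0,0,-6,0],
    [0,0,0,0,-6,0],
    [0,0,0,0,-6,0],
    [0,0,0,0,-6,0],
    [0,0,0,0,-6,0],
    [0,0,0,0,-6,0],
    [0,0,0,0,-6,0],
    [0,0,0,0,0,0],
    [0,0,0,0,0,0]
  ]
}}

```text
clock: 66.62
tool_pos: [0.5014, 0.0896, 0.1495]
orientation: [179.1, 60.0, -90.9]
force: [1.1, -0.4, -0.6]
opening: 0.0235
gripper_force: 30.0
```

```bash
python3 - <<'E'
from m import *
sh(.485,.125,.065)
D=R.from_matrix(np.array([[0,0.,-1],[-1,0,0],[0,1,0]])) # placeholder
M,p=st(); t=np.radians(60); X=np.array([0,-np.cos(t),-np.sin(t)]);Z=np.array([0,np.sin(t),-np.cos(t)]);Y=np.cross(Z,X)
print("rot to ideal",R.from_matrix(M.T@np.c_[X,Y,Z]).as_rotvec(degrees=True).round(1))
E
```

```text
pos [0.5014 0.0896 0.1495] toolx [-0.008 -0.5   -0.866] tooly [-1.     0.002  0.008] toolz [-0.002  0.866 -0.5  ] j [-13.2  26.3 -10.6 -58.3 -81.9  37.7] F [ 1.1 -0.4 -0.6] op 0.0235
shift [5.56 1.58 7.29]
pos [0.5014 0.0896 0.1495] toolx [-0.008 -0.5   -0.866] tooly [-1.     0.002  0.008] toolz [-0.002  0.866 -0.5  ] j [-13.2  26.3 -10.6 -58.3 -81.9  37.7] F [ 1.1 -0.4 -0.6] op 0.0235
rot to ideal [ 0.1  0.  -0.4]
```

Emit:
{"fn": "play_rows", "kwargs": {
  "plan": [
    [1.1,0.3,1.5,0,0,0],
    [1.1,0.3,1.5,0,0,0],
    [1.1,0.3,1.5,0,0,0],
    [1.1,0.3,1.4,0,0,0],
    [1.1,0.4,1.4,0,0,0],
    [0,0,0,0,0,0],
    [0,0,0,0,0,0]
  ]
}}

```text
clock: 67.2
tool_pos: [0.4852, 0.1277, 0.0685]
orientation: [179.8, 59.9, -89.9]
force: [0.6, 0.4, -0.4]
opening: 0.0232
gripper_force: 30.0
```

Emit:
{"fn": "play_rows", "kwargs": {
  "plan": [
    [0.2,0,0.6,0,0,0],
    [0.2,0,0.6,0,0,0],
    [0.2,0,0.5,0,0,0],
    [0,0,0,0,0,0],
    [0,0,0,0,0,0],
    [0,0,0,0,0,0]
  ]
}}

```text
clock: 67.7
tool_pos: [0.4856, 0.1384, 0.0544]
orientation: [179.9, 60.0, -90.0]
force: [-0.2, 0.7, -0.8]
opening: 0.0234
gripper_force: 30.0
```

```bash
python3 - <<'E'
from m import *
sh(.485,.138,.049)
E
```

```text
pos [0.4856 0.1384 0.0544] toolx [ 0.    -0.499 -0.866] tooly [-1.    -0.002  0.001] toolz [-0.002  0.866 -0.499] j [ -9.8  34.1 -15.4 -62.9 -73.6  48.1] F [-0.2  0.7 -0.8] op 0.0234
shift [0.49 0.06 0.23]
```

Emit:
{"fn": "play_rows", "kwargs": {
  "plan": [
    [0.26,0,0.15,0,0,0],
    [0,0,0,0,0,0],
    [0,0,0,0,0,0]
  ]
}}

```text
clock: 67.95
tool_pos: [0.4855, 0.1384, 0.0512]
orientation: [179.9, 60.1, -90.0]
force: [0.2, -0.2, -1.0]
opening: 0.0231
gripper_force: 30.0
```

Emit:
{"fn": "play_rows", "kwargs": {
  "plan": [
    [0.17,0,0.1,0,0,0],
    [0,0,0,0,0,0],
    [0,0,0,0,0,0]
  ]
}}

```text
clock: 68.2
tool_pos: [0.4855, 0.1389, 0.0497]
orientation: [179.9, 60.1, -90.0]
force: [0.6, 1.3, 3.4]
opening: 0.023
gripper_force: 30.0
```

Emit:
{"fn": "play_rows", "kwargs": {
  "plan": [
    [0.17,0,0.1,0,0,0],
    [0,0,0,0,0,0],
    [0,0,0,0,0,0]
  ]
}}

```text
clock: 68.45
tool_pos: [0.4854, 0.1397, 0.0487]
orientation: [180.0, 60.2, -89.9]
force: [-0.8, 3.3, 8.3]
opening: 0.0233
gripper_force: 30.0
```

Emit:
{"fn": "play_rows", "kwargs": {
  "plan": [
    [-0.09,0,-0.05,0,0,0],
    [0,0,0,0,0,0]
  ]
}}

```text
clock: 68.62
tool_pos: [0.4855, 0.1392, 0.0493]
orientation: [180.0, 60.1, -89.9]
force: [-1.3, 2.1, 5.0]
opening: 0.0233
gripper_force: 30.0
```

Emit:
{"fn": "play_rows", "kwargs": {
  "plan": [
    [0,0,0,0,0,0],
    [0,0,0,0,0,0],
    [0,0,0,0,0,0],
    [0,0,0,0,0,0],
    [0,0,0,0,0,0],
    [0,0,-0.5,0,0,0],
    [0,0,-1,0,0,0],
    [0,0,-2,0,0,0],
    [0,0,-3,0,0,0],
    [-2,0,-2,0,0,0],
    [-3,0,0,0,0,0],
    [-3,0,0,0,0,0],
    [-3,0,0,0,0,0],
    [0,0,0,0,0,0]
  ],
  "grip": 5
}}

```text
clock: 69.78
tool_pos: [0.4871, 0.1206, 0.1916]
orientation: [-179.1, 60.0, -89.1]
force: [-0.2, -0.3, -0.6]
opening: 0.0503
gripper_force: 0.0
```

```bash
python3 - <<'E'
from m import *
M,p=st(); S=snap("scene"); T=snap("top"); W=snap("wrist")
a=np.radians(57)
# predicted leaning vs flat: sample blob near
for n,s,m,f in(("top",T,brass(T),proj),("scene",S,brass(S),proj)):
    print(n,[tuple(np.round(f(s,q),1)) for q in((.485,.138,0),(.485,.168,.047))])
    u,v=map(int,f(s,(.485,.152,.025))); w=22; nn,l,stt,ce=cv2.connectedComponentsWithStats(m[v-w:v+w,u-w:u+w]); print([(stt[i].tolist(),(ce[i]+[u-w,v-w]).round(1)) for i in range(1,nn) if stt[i,4]>10],"off",u-w,v-w)
E
```

```text
pos [0.4871 0.1206 0.1916] toolx [ 0.008 -0.5   -0.866] tooly [-1.    -0.002 -0.008] toolz [ 0.002  0.866 -0.5  ] j [-10.6  20.8 -12.1 -59.3 -82.   34. ] F [-0.2 -0.3 -0.6] op 0.0503
top [(np.float64(256.9), np.float64(227.6)), (np.float64(243.0), np.float64(224.4))]
[([3, 0, 7, 3, 15], array([233.5, 203.9])), ([15, 6, 8, 16, 32], array([245.2, 217.3])), ([26, 11, 11, 8, 61], array([259. , 217.9])), ([15, 23, 2, 12, 13], array([243.5, 231.5])), ([14, 36, 3, 8, 11], array([243.6, 242.9]))] off 228 203
scene [(np.float64(257.5), np.float64(192.1)), (np.float64(249.7), np.float64(174.3))]
[([9, 0, 35, 42, 413], array([256.8, 182.2])), ([0, 5, 13, 10, 77], array([236.4, 169.8])), ([0, 26, 14, 11, 36], array([237.1, 191. ]))] off 231 160
```

```bash
python3 - <<'E'
from m import *
def lean(s,ang,y0=.138,x=.485):
    o=outline(); a=np.radians(ang); e=np.array([0,np.cos(a),np.sin(a)]); n=np.array([0,-np.sin(a),np.cos(a)])
    P=np.array([[x-q[1],y0,0]+(q[0]+.028)*e for q in o]); return np.r_[P,P+.008*n]
S=snap("scene"); ref=cv2.imread("pics/scene0.png")[:,:,::-1]
d=(cv2.absdiff(S["frame"],ref).max(2)>28).astype(np.uint8)
hs=cv2.cvtColor(S["frame"],cv2.COLOR_RGB2HSV)
for r in range(164,200,2): print(r," ".join("%d/%d/%d"%tuple(hs[r,c]) if d[r,c] else "   .   " for c in range(240,276,3)))
for ang in(0,57,90):
    h=cv2.convexHull(projN(S,lean(S,ang)).astype(np.float32)); im=np.zeros(d.shape,np.uint8); cv2.fillPoly(im,[h.astype(int)],1); ys,xs=np.nonzero(im); print(ang,xs.min(),xs.max(),ys.min(),ys.max(),"frac changed",d[im>0].mean())
E
```

```text
164    .       .       .       .       .       .       .       .       .       .       .       .   
166    .       .       .       .       .       .       .       .       .       .       .       .   
168 17/58/175    .       .       .       .       .       .       .       .       .       .       .   
170 19/108/196 17/65/176    .       .       .       .       .       .       .       .       .       .   
172 18/98/188 16/67/114    .       .       .       .       .       .       .       .       .       .   
174 19/97/131    .       .       .       .       .       .       .       .       .       .       .   
176    .       .       .    19/111/175 19/105/160    .       .       .       .       .       .       .   
178    .       .       .       .       .       .       .       .       .       .       .       .   
180    .       .       .       .       .       .       .       .       .       .       .       .   
182    .       .       .       .       .       .       .       .       .       .       .       .   
184    .       .       .       .       .       .       .       .       .       . 
[... 206 characters left out ...]
       .       .       .   
190    .       .       .       .       .    19/104/164 20/103/161 20/104/157    .       .       .       .   
192    .       .       .       .       .    19/105/161 19/93/150 20/45/101    .       .       .       .   
194    .       .       .       .       .    19/50/112 22/33/117    .       .       .       .       .   
196    .       .       .       .       .       .       .       .       .       .       .       .   
198    .       .       .       .       .       .       .       .       .       .       .       .   
0 244 260 180 193 frac changed 0.3469387755102041
57 247 261 173 193 frac changed 0.38144329896907214
90 251 262 175 194 frac changed 0.3806818181818182
```

Emit:
{"fn": "play_rows", "kwargs": {
  "plan": [
    [0,0,0,0,6,0],
    [0,0,0,0,6,0],
    [0,0,0,0,6,0],
    [0,0,0,0,6,0],
    [0,0,0,0,6,0],
    [0,0,0,0,6,0],
    [0,0,0,0,6,0],
    [0,0,0,0,6,0],
    [0,0,0,0,6,0],
    [0,0,0,0,6,0],
    [-1.5,0,2,0,0,0],
    [-1.5,0,3,0,0,0],
    [0,0,3,0,0,0],
    [0,0,2.5,0,0,0],
    [0,0,1.5,0,0,0],
    [0,0,0,0,0,0],
    [0,0,0,0,0,0]
  ]
}}

```text
clock: 71.4
tool_pos: [0.4849, 0.1489, 0.0648]
orientation: [179.8, -0.1, -89.9]
force: [0.3, -0.0, 1.0]
opening: 0.0501
gripper_force: 0.0
```

```bash
python3 - <<'E'
from m import *
sh(.4855,.152,.047); rv(180,0,-90)
E
```

```text
pos [0.4849 0.1489 0.0648] toolx [ 0.001 -1.     0.002] tooly [-1.    -0.001  0.004] toolz [-0.004 -0.002 -1.   ] j [ 39.2  16.4 -33.   -0.1 -40.9 -39.1] F [ 0.3 -0.   1. ] op 0.0501
shift [-0.31 -0.06  1.78]
pos [0.4849 0.1489 0.0648] toolx [ 0.001 -1.     0.002] tooly [-1.    -0.001  0.004] toolz [-0.004 -0.002 -1.   ] j [ 39.2  16.4 -33.   -0.1 -40.9 -39.1] F [ 0.3 -0.   1. ] op 0.0501
rotvec [ 0.2 -0.1  0.1] rows 1.0
```

Now regrip from above, lift, and check the opening.

Emit:
{"fn": "play_rows", "kwargs": {
  "plan": [
    [-0.3,0,0.8,0,0,0],
    [0,0,0.7,0,0,0],
    [0,0,0.3,0,0,0],
    [0,0,0,0,0,0],
    [0,0,0,0,0,0]
  ]
}}

```text
clock: 71.82
tool_pos: [0.4856, 0.153, 0.0484]
orientation: [180.0, 0.1, -89.9]
force: [-0.2, 0.9, 0.1]
opening: 0.0502
gripper_force: 0.0
```

Emit:
{"fn": "play_rows", "kwargs": {
  "plan": [
    [0,0,0,0,0,0],
    [0,0,0,0,0,0],
    [0,0,0,0,0,0],
    [0,0,0,0,0,0],
    [0,0,0,0,0,0],
    [0,0,0,0,0,0]
  ],
  "grip": 1.8
}}

```text
clock: 72.32
tool_pos: [0.4854, 0.153, 0.0483]
orientation: [180.0, 0.1, -89.9]
force: [-1.7, -0.6, 1.1]
opening: 0.0232
gripper_force: 30.0
```

Emit:
{"fn": "play_rows", "kwargs": {
  "plan": [
    [0.3,0,-1,0,0,0],
    [0.7,0,-2,0,0,0],
    [1,0,-3,0,0,0],
    [2,0,-3,0,0,0],
    [2,0,-1,0,0,0],
    [0,0,0,0,0,0],
    [0,0,0,0,0,0]
  ]
}}

```text
clock: 72.9
tool_pos: [0.4859, 0.0923, 0.1496]
orientation: [-179.9, 0.1, -90.0]
force: [0.9, 0.6, -1.1]
opening: 0.0231
gripper_force: 30.0
```

Emit:
{"fn": "play_rows", "kwargs": {
  "plan": [
    [0,0,0,0,-6,0],
    [0,0,0,0,-6,0],
    [0,0,0,0,-6,0],
    [0,0,0,0,-6,0],
    [0,0,0,0,-6,0],
    [0,0,0,0,-6,0],
    [0,0,0,0,-6,0],
    [0,0,0,0,-6,0],
    [0,0,0,0,-6,0],
    [0,0,0,0,-6,0],
    [0,0,0,0,-6,0],
    [0,0,0,0,0,0],
    [2,0,0.9,0,0,0],
    [2,0,0.9,0,0,0],
    [2,0,0.9,0,0,0],
    [1.6,0,0.7,0,0,0],
    [1,0,0.45,0,0,0],
    [0,0,0,0,0,0],
    [0,0,0,0,0,0]
  ]
}}

```text
clock: 74.48
tool_pos: [0.4855, 0.0936, 0.054]
orientation: [179.8, 66.0, -90.0]
force: [0.1, 0.0, -1.0]
opening: 0.0231
gripper_force: 30.0
```

```bash
python3 - <<'E'
from m import *
sh(.486,.092,.040)
E
```

```text
pos [0.4855 0.0936 0.054 ] toolx [-0.    -0.407 -0.914] tooly [-1.    -0.003  0.002] toolz [-0.003  0.914 -0.407] j [-16.3  38.7 -12.6 -62.5 -81.   52.6] F [ 0.1  0.  -1. ] op 0.0231
shift [ 1.34 -0.05  0.42]
```

Emit:
{"fn": "play_rows", "kwargs": {
  "plan": [
    [0.6,0,0.25,0,0,0],
    [0.4,0,0.2,0,0,0],
    [0,0,0,0,0,0],
    [0,0,0,0,0,0]
  ]
}}

```text
clock: 74.82
tool_pos: [0.486, 0.0932, 0.0435]
orientation: [-179.9, 66.0, -89.9]
force: [0.6, -1.1, 2.2]
opening: 0.023
gripper_force: 30.0
```

Emit:
{"fn": "play_rows", "kwargs": {
  "plan": [
    [0.3,0,0.13,0,0,0],
    [0,0,0,0,0,0],
    [0,0,0,0,0,0]
  ]
}}

```text
clock: 75.07
tool_pos: [0.4855, 0.0932, 0.0421]
orientation: [-179.8, 66.2, -89.7]
force: [-2.1, -6.1, 16.3]
opening: 0.0232
gripper_force: 30.0
```

Emit:
{"fn": "play_rows", "kwargs": {
  "plan": [
    [0,0,0,0,0,0],
    [0,0,0,0,0,0],
    [0,0,0,0,0,0],
    [0,0,0,0,0,0],
    [0,0,0,0,0,0],
    [0,0,0,0,0,0],
    [-1,0,0,0,0,0],
    [-2,0,0,0,0,0],
    [-3,0,-1,0,0,0],
    [-3,0,-2,0,0,0],
    [-3,0,0,0,6,0],
    [0,0,0,0,6,0],
    [0,0,0,0,6,0],
    [0,0,0,0,6,0],
    [0,0,0,0,6,0],
    [0,0,0,0,6,0],
    [0,0,0,0,6,0],
    [0,0,0,0,6,0],
    [0,0,0,0,6,0],
    [0,0,0,0,6,0]
  ],
  "grip": 6
}}

```text
clock: 76.73
tool_pos: [0.486, 0.1156, 0.1636]
orientation: [-179.8, 5.9, -89.9]
force: [0.7, -1.7, -0.4]
opening: 0.0603
gripper_force: 0.0
```

Emit:
{"fn": "play_rows", "kwargs": {
  "plan": [
    [0,0,0,0,6,0],
    [0,0,0,0,0,0],
    [0,0,0,0,0,0]
  ]
}}

```text
clock: 76.98
tool_pos: [0.4845, 0.1161, 0.1615]
orientation: [179.9, 0.1, -89.7]
force: [-0.6, 0.5, 0.9]
opening: 0.0598
gripper_force: 0.0
```

```bash
python3 - <<'E'
from m import *
st(); S=snap("scene"); T=snap("top"); W=snap("wrist")
for n in("wrist","scene","top"):
  for t in("blank1","blank1_cross"): print(n,t,[(np.round(d["position"],3).tolist(),round(d["score"],2)) for d in spot_point(n,t)])
P=(.486,.1,.005)
for v in(T,S): print(fit([(v,comp(v,P))],P[0],P[1],0,False,range(0,360,30)))
E
```

```text
pos [0.4845 0.1161 0.1615] toolx [ 0.005 -1.    -0.001] tooly [-1.    -0.005  0.001] toolz [-0.001  0.001 -1.   ] j [ 36.    8.2 -27.9  -0.1 -53.9 -35.6] F [-0.6  0.5  0.9] op 0.0598
wrist blank1 [([0.422, 0.076, -0.004], 0.89), ([0.485, 0.091, 0.003], 0.57), ([0.493, 0.268, 0.008], 0.55)]
wrist blank1_cross []
scene blank1 [([0.534, -0.311, 0.002], 0.52), ([0.419, 0.077, -0.001], 0.52), ([0.482, 0.089, 0.003], 0.48), ([0.496, 0.265, 0.008], 0.45)]
scene blank1_cross [([0.547, -0.313, 0.004], 0.67)]
top blank1 [([0.512, -0.41, -0.001], 0.69), ([0.488, 0.265, 0.008], 0.65), ([0.53, -0.311, 0.001], 0.58), ([0.419, 0.075, -0.0], 0.46), ([0.483, 0.095, 0.002], 0.41), ([0.656, 0.062, 0.001], 0.37)]
top blank1_cross [([0.539, -0.317, 0.008], 0.48)]
[0.4927, 0.0868, 47.4, np.float64(0.529)]
[0.4923, 0.0925, 279.8, np.float64(0.544)]
```

```bash
cat > asc.py <<'E'
from h import *
def asc(x0,x1,y0,y1,z=.008,step=.0015):
    W=snap("wrist"); g=W["frame"].astype(int); b=brass(W)
    for y in np.arange(y1,y0,-step):   # rows: +y on top, cols: +x right
        r=""
        for x in np.arange(x0,x1,step):
            u,v=wproj(W,(x,y,z)); u,v=int(round(u)),int(round(v))
            r+=" " if not b[v,u] else "0123456789"[min(9,g[v,u,0]//26)]
        print(r)
E
python3 -c "
from asc import *
asc(.462,.51,.05,.14)"
```

```text
66666677766
                     66666667776
                     66666666766
                     66666777766
                     66666667776
                     66666767766
                     66666776667
                     66666666766
                     66667776766
                     66666676666
                     66666776766
                     66666676666
                     66666666666
                     66666677666
                     66666666666
        999999889999997566666666
       799999987      9566666666
       899999999   9  8466666666
       9999999999  9  8466666666
       999999999 9    7366766666
       99999999999    6466766666
       99999999999 9  5766766666
       999999999999   4766666766
       99999999999 9 93766666666
       99999999999999 4766666666
       9999999999999994666666666
       9999999999999 94666666666
       9999999999999 94666766666
       9999999999999 95666666666
       9999999999999 95666666666
       9999999999999 85666667666
      89999999999999985666777666
      89999999999999 45666677666
      89999999999999956666667666
[... 191 characters left out ...]
7666666
      999999889999  656666666666
     99999899978999 956666767666
     99998999999999 966666666666
    9999968988989999966666666666
    99999799898 88  966666666665
     999999989999999956666666666
     9999 9989999999856666676666
     8999  988999999356666666666
      99999999999999345666666666
      69999999999996 66666666666
        9998899996   66666666666
        6999999964   66666666666
            44       6666666666 
                     6666666666 
                     66666666666
                     66666666666
                     66666666666
                     66666666666
                     66666666666
                     66666666656
                     66666665666
```

```bash
python3 - <<'E'
from h import *
W=snap("wrist"); g=cv2.cvtColor(W["frame"],cv2.COLOR_RGB2GRAY)
for y in np.arange(.1,.058,-.0012):
    print("%.3f "%y+" ".join("%3d"%g[tuple(int(round(q)) for q in wproj(W,(x,y,.008))[::-1])] for x in np.arange(.464,.49,.0012)))
E
```

```text
0.100 217 218 214 215 214 215 216 232 232 235 232 234 235 236 235 237 236 236 237 236 239 237
0.099 213 216 215 214 218 213 224 235 234 232 235 234 236 235 236 236 237 238 237 237 238 236
0.098 214 213 213 213 213 204 193 233 232 234 233 233 233 235 235 236 236 237 235 238 237 237
0.096 214 210 214 215 213 192 173 233 233 234 234 235 235 236 236 236 236 236 236 236 237 236
0.095 217 214 214 217 217 198 185 237 232 233 235 235 236 235 234 237 237 235 236 235 235 236
0.094 209 215 217 214 213 205 207 238 233 233 234 234 235 235 235 237 235 236 236 236 235 237
0.093 214 214 216 213 220 197 183 242 233 233 235 235 235 235 235 234 235 234 235 234 236 236
0.092 213 215 216 216 219 198 188 237 233 233 233 233 234 234 233 234 235 234 235 233 234 235
0.090 220 217 214 218 221 207 194 236 233 232 234 234 232 236 235 236 234 234 234 235 235 236
0.089 217 218 220 217 217 211 208 235 232 233 233 233 234 233 234 234 233 235 233 235 236 236
0.088 220 216 217 219 217 225 230 233 232 233 233 232 233 232 234 233 235 233 233 235 235 235
0.087 217 220 218 218 217 228 239 231 234 231 231 231 237 235 228 
[... 1583 characters left out ...]
33 213 215 236 233 231 228 230 234 238 219
0.065 214 217 218 218 225 113 120 181 226 229 229 227 185 187 233 229 232 230 229 159 131 118
0.064 219 217 218 219 219 173 183 126 162 178 204 222 182 197 232 229 218 216 208  95 117 125
0.063 217 217 215 220 217 223 226 131 110 112 132 181 184 195 217 212 168 163 147 111 127 133
0.062 218 217 219 217 214 219 224 149 131 119 121 118 130 117  86  95 101 102 114 130 129 132
0.060 217 218 220 220 217 214 217 220 226 113 115 119 128 126 127 128 126 131 126 126 123 119
0.059 217 217 216 218 217 216 212 220 222 199 204 208 122 124 130 123 126 127 122 115 197 205
0.058 221 216 220 222 214 217 217 215 220 218 227 234 112 120 117 118 121 120 118 105 214 226
```

The head now shows dark scribed lines crossing at about (0.4805, 0.0755), so the blank is cross-up. Picking it and taking it back to the plate.

Emit:
{"fn": "play_rows", "kwargs": {
  "plan": [
    [1.4,0.1,2,0,0,0],
    [0,0,3,0,0,0],
    [0,0,3,0,0,0],
    [0,0,3,0,0,0],
    [0,0,1.5,0,0,0],
    [0,0,1,0,0,0],
    [0,0,0.5,0,0,0],
    [0,0,0,0,0,0],
    [0,0,0,0,0,0],
    [0,0,0,0,0,0]
  ],
  "grip": 4.5
}}

```text
clock: 78.37
tool_pos: [0.4837, 0.0998, 0.0231]
orientation: [179.9, -0.0, -89.9]
force: [-11.5, -2.6, 26.6]
opening: 0.0446
gripper_force: 13.4
```

Emit:
{"fn": "play_rows", "kwargs": {
  "plan": [
    [0,0,0,0,0,0],
    [0,0,0,0,0,0],
    [0,0,0,0,0,0],
    [0,0,0,0,0,0],
    [0,0,0,0,0,0],
    [0,0,0,0,0,0]
  ],
  "grip": 1.5
}}

```text
clock: 78.87
tool_pos: [0.4876, 0.1019, 0.0232]
orientation: [-179.7, 0.2, -89.8]
force: [3.0, -1.2, 7.9]
opening: 0.023
gripper_force: 29.6
```

Emit:
{"fn": "play_rows", "kwargs": {
  "plan": [
    [0,0,-1,0,0,0],
    [0,0,-2,0,0,0],
    [0,0,-2,0,0,0],
    [0,0,-1,0,0,-5.5],
    [2,1,0,0,0,0],
    [2,1,0,0,0,0],
    [2,1,0,0,0,0],
    [2,1,0,0,0,0],
    [2,0.5,0,0,0,0],
    [1.6,0,0,0,0,0],
    [0,0,0,0,0,0],
    [0,0,0,0,0,0],
    [0,0,0,0,0,0]
  ]
}}

```text
clock: 79.95
tool_pos: [0.4513, -0.0191, 0.0815]
orientation: [180.0, 0.1, -84.4]
force: [-0.1, -0.7, -0.5]
opening: 0.0229
gripper_force: 28.8
```

Emit:
{"fn": "play_rows", "kwargs": {
  "plan": [
    [0,1.3,0,0,0,0],
    [0.1,1.3,0,0,0,0],
    [0,0,1.5,0,0,0],
    [0,0,1.2,0,0,0],
    [0,0,0.9,0,0,0],
    [0,0,0.5,0,0,0],
    [0,0,0.25,0,0,0],
    [0,0,0,0,0,0],
    [0,0,0,0,0,0]
  ]
}}

```text
clock: 80.7
tool_pos: [0.4256, -0.0224, 0.0381]
orientation: [180.0, 0.1, -84.4]
force: [-0.2, -0.4, -2.4]
opening: 0.0228
gripper_force: 28.8
```

Emit:
{"fn": "play_rows", "kwargs": {
  "plan": [
    [0,0,0,0,0,0],
    [0,0,0,0,0,0],
    [0,0,0,0,0,0],
    [0,0,-2,0,0,0],
    [0,0,-3,0,0,0],
    [0,0,-3,0,0,0],
    [0,0,-1,0,0,-6.4],
    [0,0,0,0,0,-6.4],
    [0,0,0,0,0,-6.4],
    [0,0,0,0,0,-6.4],
    [0,0,0,0,0,-6.4],
    [0,0,0,0,0,-6.4],
    [0,0,0,0,0,-6.4],
    [0,0,0,0,0,-6.4],
    [0,0,0,0,0,-6.4],
    [0,0,0,0,0,-6.4],
    [0,0,0,0,0,0],
    [0,0,0,0,0,0]
  ],
  "grip": 4
}}

```text
clock: 82.2
tool_pos: [0.4254, -0.0228, 0.1281]
orientation: [-179.9, 0.0, -20.6]
force: [0.4, 0.1, -0.2]
opening: 0.0403
gripper_force: 0.0
```

```bash
python3 - <<'E'
from m import *
S=snap("scene");T=snap("top"); P=(.5305,-.31,.005)
for v in(T,S): print(fit([(v,comp(v,P))],P[0],P[1],0,False,[339]))
go(.5202,-.3062,.0215,-20.5)
E
```

```text
[0.5303, -0.3101, 335.3, np.float64(0.845)]
[0.5313, -0.3095, 340.1, np.float64(0.813)]
tilt [-1.7996e+02  5.0000e-02]
turn -0.1  shift x 18.81 y 23.22 z 10.66
```

Emit:
{"fn": "play_rows", "kwargs": {
  "plan": [
    [1.9,2.3,0,0,0,0],
    [1.9,2.3,0,0,0,0],
    [1.9,2.3,0,0,0,0],
    [1.9,2.3,0,0,0,0],
    [1.9,2.3,0,0,0,0],
    [1.9,2.3,0,0,0,0],
    [1.9,2.3,0,0,0,0],
    [1.9,2.3,0,0,0,0],
    [1.8,2.4,0,0,0,0],
    [1.8,2.4,0,0,0,0],
    [0,0,2.5,0,0,0],
    [0,0,2.5,0,0,0],
    [0,0,2.5,0,0,0],
    [0,0,1.5,0,0,0],
    [0,0,1,0,0,0],
    [0,0,0.6,0,0,0],
    [0,0,0,0,0,0],
    [0,0,0,0,0,0]
  ]
}}

```text
clock: 83.8
tool_pos: [0.5211, -0.3058, 0.0221]
orientation: [-180.0, 0.0, -20.4]
force: [0.7, -0.4, -0.3]
opening: 0.0399
gripper_force: 0.0
```

Emit:
{"fn": "play_rows", "kwargs": {
  "plan": [
    [0,0,0,0,0,0],
    [0,0,0,0,0,0],
    [0,0,0,0,0,0],
    [0,0,0,0,0,0],
    [0,0,0,0,0,0],
    [0,0,0,0,0,0]
  ],
  "grip": 1.5
}}

```text
clock: 84.3
tool_pos: [0.5211, -0.3058, 0.0225]
orientation: [-180.0, -0.0, -20.4]
force: [-0.2, 1.3, 6.4]
opening: 0.0224
gripper_force: 29.9
```

Emit:
{"fn": "play_rows", "kwargs": {
  "plan": [
    [0,0,-1,0,0,0],
    [0,0,-2,0,0,0],
    [0,0,-3,0,0,6.4],
    [0,0,-3,0,0,6.4],
    [0,0,-1,0,0,6.4],
    [0,0,0,0,0,6.4],
    [0,0,0,0,0,6.4],
    [0,0,0,0,0,6.4],
    [0,0,0,0,0,6.4],
    [0,0,0,0,0,6.4],
    [0,0,0,0,0,6.4],
    [0,0,0,0,0,6.4],
    [0,0,0,0,0,0]
  ]
}}

```text
clock: 85.38
tool_pos: [0.5204, -0.3057, 0.122]
orientation: [179.9, 0.1, -84.7]
force: [-0.1, 0.0, -0.9]
opening: 0.0224
gripper_force: 29.9
```

Emit:
{"fn": "play_rows", "kwargs": {
  "plan": [
    [-2.9,0.1,0,0,0,0],
    [-2.9,0.1,0,0,0,0],
    [-2.9,0.1,0,0,0,0],
    [-2.9,0.1,0,0,0,0],
    [-2.9,0.1,0,0,0,0],
    [-2.9,0.1,0,0,0,0],
    [-2.9,0.1,0,0,0,0],
    [-2.9,0.1,0,0,0,0],
    [-2.9,0.1,0,0,0,0],
    [-2.9,0.1,0,0,0,0],
    [0,0,1,0,0,0],
    [0,0,0,0,0,0],
    [0,0,0,0,0,0],
    [0,0,0,0,0,0]
  ]
}}

```text
clock: 86.55
tool_pos: [0.4825, -0.0186, 0.1122]
orientation: [180.0, 0.0, -84.3]
force: [-0.0, -0.2, -0.5]
opening: 0.0224
gripper_force: 29.9
```

```bash
python3 - <<'E'
from m import *
go(.481,-.016,.038,-84.5)
E
```

```text
tilt [1.7995e+02 5.0000e-02]
turn 0.2  shift x -0.27 y 0.12 z 7.42
```

Emit:
{"fn": "play_rows", "kwargs": {
  "plan": [
    [-0.3,0.1,2,0,0,0],
    [0,0,2,0,0,0],
    [0,0,1.5,0,0,0],
    [0,0,1,0,0,0],
    [0,0,0.6,0,0,0],
    [0,0,0.4,0,0,0],
    [0,0,0,0,0,0],
    [0,0,0,0,0,0]
  ]
}}

```text
clock: 87.22
tool_pos: [0.4815, -0.0155, 0.0373]
orientation: [180.0, 0.1, -84.4]
force: [-0.2, -0.1, -0.4]
opening: 0.0224
gripper_force: 29.9
```

Emit:
{"fn": "play_rows", "kwargs": {
  "plan": [
    [0,0,0,0,0,0],
    [0,0,0,0,0,0],
    [0,0,0,0,0,0],
    [0,0,-2,0,0,0],
    [0,0,-3,0,0,0],
    [0,0,-3,0,0,0],
    [0,0,-3,0,0,0],
    [0,0,-3,0,0,0],
    [0,0,-3,0,0,0],
    [-0.8,-2.3,0,0,0,0],
    [-0.8,-2.3,0,0,0,0],
    [-0.8,-2.3,0,0,0,0],
    [-0.8,-2.3,0,0,0,0],
    [-0.8,-2.3,0,0,0,0],
    [-0.8,-2.3,0,0,0,0],
    [-0.8,-2.3,0,0,0,0],
    [-0.8,-2.1,0,0,0,0],
    [0,0,0,0,0,0],
    [0,0,0,0,0,0],
    [0,0,0,0,0,0]
  ],
  "grip": 4
}}

```text
clock: 88.88
tool_pos: [0.6555, 0.066, 0.2065]
orientation: [179.9, 0.1, -84.4]
force: [-0.7, -0.0, 0.0]
opening: 0.04
gripper_force: 0.0
```

```bash
cat > b.py <<'E'
from m import *
T=snap("top");S=snap("scene")
for x,y in((.482,-.027),(.426,-.033)):
  A=[(v,comp(v,(x,y,.018))) for v in(T,S)]
  for v in(A[:1],A[1:]):
    r=fit(v,x,y,.014,False,[260,275,290]); a=np.radians(r[2]); print(r,"cross",round(r[0]+.015*np.cos(a),4),round(r[1]+.015*np.sin(a),4))
m=cv2.inRange(cv2.cvtColor(S["frame"],cv2.COLOR_RGB2HSV),(14,110,90),(34,255,255)); u,v=map(int,proj(S,(.655,.0645,.127)))
W=snap("wrist"); print([(np.round(d["position"],3).tolist(),round(d["score"],2)) for d in spot_in("wrist","punch")+spot_in("scene","punch")])
E
python3 b.py; python3 -c "
from h import *
go(.6556,.0646,.1024,-84.5)"
```

```text
[0.4825, -0.0259, 272.9, np.float64(0.843)] cross 0.4833 -0.0409
[0.4844, -0.0213, 271.9, np.float64(0.416)] cross 0.4849 -0.0363
[0.4256, -0.0345, 270.1, np.float64(0.878)] cross 0.4256 -0.0495
[0.427, -0.0321, 268.0, np.float64(0.759)] cross 0.4265 -0.0471
[([0.656, 0.062, 0.128], 0.69)]
tilt [1.8e+02 7.0e-02]
turn 0.1  shift x 0.12 y 0.02 z 10.50
```

Emit:
{"fn": "play_rows", "kwargs": {
  "plan": [
    [0.1,0,1.5,0,0,0],
    [0,0,2,0,0,0],
    [0,0,2,0,0,0],
    [0,0,2,0,0,0],
    [0,0,1.5,0,0,0],
    [0,0,1,0,0,0],
    [0,0,0.4,0,0,0],
    [0,0,0,0,0,0],
    [0,0,0,0,0,0]
  ]
}}

```text
clock: 89.88
tool_pos: [0.6566, 0.0653, 0.1036]
orientation: [-180.0, 0.1, -84.4]
force: [-0.0, -0.1, -0.5]
opening: 0.0401
gripper_force: 0.0
```

Emit:
{"fn": "play_rows", "kwargs": {
  "plan": [
    [0,0,0,0,0,0],
    [0,0,0,0,0,0],
    [0,0,0,0,0,0],
    [0,0,0,0,0,0],
    [0,0,0,0,0,0],
    [0,0,0,0,0,0],
    [0,0,0,0,0,0]
  ],
  "grip": 0.8
}}

```text
clock: 90.47
tool_pos: [0.6559, 0.0651, 0.1031]
orientation: [179.9, 0.0, -84.4]
force: [-2.6, 0.3, 3.3]
opening: 0.016
gripper_force: 30.0
```

Emit:
{"fn": "play_rows", "kwargs": {
  "plan": [
    [0,0,-0.5,0,0,0],
    [0,0,-1,0,0,0],
    [0,0,-1.5,0,0,0],
    [0,0,-2,0,0,0],
    [0,0,-2,0,0,0],
    [0,0,-2,0,0,0],
    [0,0,-0.5,0,0,0],
    [0,0,0,0,0,0],
    [0,0,0,0,0,0]
  ]
}}

```text
clock: 91.22
tool_pos: [0.656, 0.0652, 0.1976]
orientation: [180.0, 0.1, -84.4]
force: [-0.1, 0.5, -2.3]
opening: 0.0163
gripper_force: 30.0
```

Emit:
{"fn": "play_rows", "kwargs": {
  "plan": [
    [1,2,0,0,0,0],
    [1,2,0,0,0,0],
    [1,2,0,0,0,0],
    [1,2,0,0,0,0],
    [1,2,0,0,0,0],
    [1,2,0,0,0,0],
    [1,2,1,0,0,0],
    [1,2,1,0,0,0],
    [0.9,2.1,2,0,0,0],
    [0,0,2,0,0,0],
    [0,0,0.5,0,0,0],
    [0,0,0,0,0,0],
    [0,0,0,0,0,0],
    [0,0,0,0,0,0]
  ]
}}

```text
clock: 92.38
tool_pos: [0.4858, -0.0407, 0.1335]
orientation: [-180.0, 0.0, -84.4]
force: [-0.2, 1.3, -1.6]
opening: 0.0161
gripper_force: 30.0
```

```bash
python3 - <<'E'
from m import *
go(.4836,-.0413,.119,-84.5)
W=snap("wrist"); g=cv2.cvtColor(W["frame"],cv2.COLOR_RGB2GRAY); p=get_obs()["tool_pos"]
print("tip px",wproj(W,p-[0,0,.0964]),"far cross px",wproj(W,(.4836,-.0413,.022)),"near",wproj(W,(.4268,-.0486,.022)))
for P in((.4836,-.0413),(.4268,-.0486)):
  u,v=map(int,np.round(wproj(W,(*P,.022)))); print((u-9,v-9)); print("\n".join(" ".join("%3d"%q for q in r) for r in g[v-9:v+10,u-9:u+10]))
E
```

```text
tilt [-1.7999e+02  5.0000e-02]
turn 0.1  shift x 0.04 y 0.23 z 1.45
tip px (np.float64(325.76485066696864), np.float64(202.9407801949775)) far cross px (np.float64(328.4382426373971), np.float64(197.192529280282)) near (np.float64(395.54018075772706), np.float64(195.216838227623))
(319, 188)
125 148 153 150 147 152 152 152 152 139  87 150 153 147 150 150 153 152 145
147 151 152 151 147 150 147 146 154 135  88 146 151 146 145 146 149 149 153
149 153 153 149 148 144 145 147 146 138  86 146 145 147 150 145 148 148 148
152 151 145 145 148 146 144 146 147 134  83 147 147 145 143 144 146 145 145
151 149 140 146 148 146 144 146 143 132  76 141 145 143 143 145 144 142 146
147 145 143 145 142 144 118 110 105 110  97 120 108 118 143 148 145 143 142
149 146 144 146 134 122 115 125 134 126  92 139 126 116 131 139 141 143 146
144 148 145 143 127 113 129 144 154 142  96 150 144 139 123 128 143 146 143
146 147 147 135 129 126 147 150 150 136 108 147 147 153 136 108 138 148 143
149 153 145 132 122 153 151 154 152 143 108 147 149 150 137 109 142 149 146
105 107 106 100 103 130 133 132 136 130 110 134
[... 1391 characters left out ...]
 119 115 129 124
149 154 143 112 142 151 148 153 137  90 130 130 134 132 125 126 116 113 100
144 145 145 126 106 139 150 148 141 107 154 150 150 141 131 143 148 150 153
145 147 146 146 113 139 146 148 136  89 149 148 141 142 142 145 149 148 147
147 147 144 148 132 135 132 139 126 104 148 130 132 147 151 148 147 142 143
147 146 149 146 147 139 137 128 114 133 144 144 145 145 148 144 143 141 143
141 141 147 146 146 150 149 126 107 142 144 155 153 147 146 149 144 144 139
143 144 144 144 148 145 153 134 104 135 154 148 145 150 146 145 139 141 139
143 145 143 145 147 144 149 135 110 132 152 146 147 144 146 143 142 140 136
147 143 140 147 147 145 153 125 103 147 143 145 145 142 147 140 139 139 133
```

Both crosses show facing up, within about 1 px of prediction. Pressing the far one.

Emit:
{"fn": "play_rows", "kwargs": {
  "plan": [
    [0,0.1,0.5,0,0,0],
    [0,0,0.5,0,0,0],
    [0,0,0.3,0,0,0],
    [0,0,0,0,0,0],
    [0,0,0,0,0,0],
    [0,0,0,0,0,0],
    [0,0,0.2,0,0,0],
    [0,0,0,0,0,0],
    [0,0,0.2,0,0,0],
    [0,0,0,0,0,0],
    [0,0,0.2,0,0,0],
    [0,0,0,0,0,0],
    [0,0,0,0,0,0]
  ]
}}

```text
clock: 93.52
tool_pos: [0.4842, -0.0412, 0.1146]
orientation: [-180.0, 0.0, -84.4]
force: [-2.8, -0.6, 7.3]
opening: 0.0161
gripper_force: 30.0
```

Emit:
{"fn": "play_rows", "kwargs": {
  "plan": [
    [0,0,0.2,0,0,0],
    [0,0,0,0,0,0],
    [0,0,0,0,0,0]
  ]
}}

```text
clock: 93.77
tool_pos: [0.4843, -0.0412, 0.1127]
orientation: [-180.0, 0.0, -84.4]
force: [-1.9, 0.6, 8.2]
opening: 0.0163
gripper_force: 30.0
```

Emit:
{"fn": "play_rows", "kwargs": {
  "plan": [
    [0,0,0.15,0,0,0],
    [0,0,0,0,0,0],
    [0,0,0,0,0,0]
  ]
}}

```text
clock: 94.02
tool_pos: [0.4843, -0.0412, 0.1113]
orientation: [-180.0, 0.0, -84.4]
force: [-2.0, 0.0, 8.7]
opening: 0.0164
gripper_force: 30.0
```

Emit:
{"fn": "play_rows", "kwargs": {
  "plan": [
    [0,0,0.15,0,0,0],
    [0,0,0,0,0,0],
    [0,0,0,0,0,0]
  ]
}}

```text
clock: 94.27
tool_pos: [0.484, -0.0411, 0.1093]
orientation: [-180.0, 0.1, -84.4]
force: [-1.2, 0.0, 2.6]
opening: 0.0158
gripper_force: 30.0
```

Emit:
{"fn": "play_rows", "kwargs": {
  "plan": [
    [0,0,0.15,0,0,0],
    [0,0,0,0,0,0],
    [0,0,0,0,0,0]
  ]
}}

```text
clock: 94.52
tool_pos: [0.4841, -0.0411, 0.1077]
orientation: [-180.0, 0.0, -84.4]
force: [-1.3, 0.1, 6.0]
opening: 0.0161
gripper_force: 30.0
```

Emit:
{"fn": "play_rows", "kwargs": {
  "plan": [
    [0,0,-0.5,0,0,0],
    [0,0,-1,0,0,0],
    [0,0,-1.1,0,0,0],
    [0,1.4,0,0,0,0],
    [0.1,1.4,0,0,0,0],
    [0.1,1.5,0,0,0,0],
    [0,1.4,0,0,0,0],
    [0,0,0,0,0,0],
    [0,0,0,0,0,0],
    [0,0,0,0,0,0],
    [0,0,0.5,0,0,0],
    [0,0,0.3,0,0,0],
    [0,0,0,0,0,0],
    [0,0,0,0,0,0],
    [0,0,0,0,0,0]
  ]
}}

```text
clock: 95.77
tool_pos: [0.4272, -0.0487, 0.1252]
orientation: [179.9, 0.0, -84.4]
force: [0.4, -0.2, -1.8]
opening: 0.0156
gripper_force: 30.0
```

```bash
python3 - <<'E'
from m import *
go(.427,-.0486,.119,-84.5)
W=snap("wrist"); g=cv2.cvtColor(W["frame"],cv2.COLOR_RGB2GRAY); p=get_obs()["tool_pos"]
print("tip px",wproj(W,p-[0,0,.0971]),"near",wproj(W,(.427,-.0486,.022)))
u,v=map(int,np.round(wproj(W,(.427,-.0486,.022)))); print((u-9,v-9)); print("\n".join(" ".join("%3d"%q for q in r) for r in g[v-9:v+10,u-9:u+10]))
E
```

```text
tilt [1.7993e+02 5.0000e-02]
turn 0.1  shift x -0.01 y 0.02 z 0.62
tip px (np.float64(325.4630934714466), np.float64(202.68122921972258)) near (np.float64(325.8000536985328), np.float64(200.62216837487136))
(317, 192)
145 142 138 141 139 143 138 138 141 131 112 113 144 138 138 139 140 138 142
139 141 140 142 137 135 136 135 137 118  97 110 139 138 139 137 143 140 141
142 136 139 138 134 140 124 107 120 115 104 102 122 115 132 138 140 136 138
141 138 141 140 131 127 114 113 127 122 115 117 128 107 120 131 135 138 132
140 140 139 136 125 115 121 142 149 126 116 131 141 116 110 118 135 140 140
143 141 138 140 120 120 142 140 143 118 112 130 145 143 120 109 119 143 137
142 144 142 117 125 138 149 144 147 126 116 132 146 145 143 114 105 140 141
 99 102 102  86 101 112 118 131 114  78  79 103 132 142 151 125 113 141 141
116 110 112  95 110 112 101 102  87  72  66  72  93 120 120 104  97 113 117
143 146 144 120 116 113  94  75  87  89  88  84  75  90  94  91  89  94 101
141 139 143 123 104 109 108 120 119 119 114 119 117 118 132 122 130 147 142
141 143 145 122 116 113 113 117 116 117 117 116 114 114 114 119 127 145 139
137 138 129 115 114 109 114 112 117 113 115 116 111 116 113 112 117 131 141
133 136 111 109 110 114 110 117 113 115 117 115 118 113 111 109 107 120 131
136 121 107 111 108 115 117 117 116 115 115 116 109 118 113 110 109 111 116
127  99 111 112 115 111 115 115 114 116 121 113 119 114 114 112 107 107  97
110 103 113 112 111 115 116 116 119 117 114 121 113 115 113 113 110 113 107
105 108 111 106 111 117 117 118 118 120 119 117 115 114 112 112 113 111 109
103 113 112 109 114 113 118 115 119 117 116 112 117 114 113 111 108 110 107
```

Emit:
{"fn": "play_rows", "kwargs": {
  "plan": [
    [0,0,0.4,0,0,0],
    [0,0,0,0,0,0],
    [0,0,0.3,0,0,0],
    [0,0,0,0,0,0],
    [0,0,0.2,0,0,0],
    [0,0,0,0,0,0],
    [0,0,0.2,0,0,0],
    [0,0,0,0,0,0],
    [0,0,0,0,0,0]
  ]
}}

```text
clock: 96.57
tool_pos: [0.4277, -0.0487, 0.1151]
orientation: [-180.0, 0.0, -84.4]
force: [-2.2, -0.6, 6.6]
opening: 0.0159
gripper_force: 30.0
```

Emit:
{"fn": "play_rows", "kwargs": {
  "plan": [
    [0,0,0.2,0,0,0],
    [0,0,0,0,0,0],
    [0,0,0,0,0,0]
  ]
}}

```text
clock: 96.82
tool_pos: [0.4277, -0.0487, 0.1132]
orientation: [-180.0, 0.0, -84.4]
force: [-1.2, 0.3, 9.1]
opening: 0.0159
gripper_force: 30.0
```

Emit:
{"fn": "play_rows", "kwargs": {
  "plan": [
    [0,0,0.15,0,0,0],
    [0,0,0,0,0,0],
    [0,0,0,0,0,0]
  ]
}}

```text
clock: 97.07
tool_pos: [0.4278, -0.0487, 0.1117]
orientation: [-180.0, 0.0, -84.4]
force: [-0.8, 0.0, 9.0]
opening: 0.0163
gripper_force: 30.0
```

Emit:
{"fn": "play_rows", "kwargs": {
  "plan": [
    [0,0,0.15,0,0,0],
    [0,0,0,0,0,0],
    [0,0,0,0,0,0]
  ]
}}

```text
clock: 97.32
tool_pos: [0.4278, -0.0487, 0.1103]
orientation: [-180.0, 0.0, -84.4]
force: [-2.0, -0.1, 10.3]
opening: 0.0158
gripper_force: 30.0
```

Emit:
{"fn": "play_rows", "kwargs": {
  "plan": [
    [0,0,0.15,0,0,0],
    [0,0,0,0,0,0],
    [0,0,0,0,0,0]
  ]
}}

```text
clock: 97.57
tool_pos: [0.4273, -0.0487, 0.1081]
orientation: [180.0, 0.1, -84.4]
force: [-0.0, -0.9, 2.4]
opening: 0.0162
gripper_force: 30.0
```

Emit:
{"fn": "play_rows", "kwargs": {
  "plan": [
    [0,0,0.1,0,0,0],
    [0,0,0,0,0,0],
    [0,0,-0.5,0,0,0],
    [0,0,-1.5,0,0,0],
    [0,0,-2,0,0,0],
    [0,0,-2,0,0,0],
    [0,0,-2,0,0,0],
    [0,0,-1.2,0,0,0],
    [-0.9,-2.4,0,0,0,0],
    [-0.9,-2.4,0,0,0,0],
    [-0.9,-2.4,0,0,0,0],
    [-0.9,-2.4,0,0,0,0],
    [-0.9,-2.4,0,0,0,0],
    [-0.9,-2.4,0,0,0,0],
    [-0.9,-2.4,0,0,0,0],
    [-0.9,-2.4,0,0,0,0],
    [-0.9,-2.3,0,0,0,0],
    [-1,-2.3,0,0,0,0],
    [0,0,0,0,0,0],
    [0,0,0,0,0,0]
  ]
}}

```text
clock: 99.23
tool_pos: [0.6553, 0.0656, 0.1972]
orientation: [179.8, 0.0, -84.4]
force: [0.3, -0.4, -2.8]
opening: 0.0157
gripper_force: 30.0
```

Emit:
{"fn": "play_rows", "kwargs": {
  "plan": [
    [0,0,1.5,0,0,0],
    [0,0,0.8,0,0,0],
    [0,0,0,0,0,0],
    [0,0,0,0,0,0],
    [0,0,0,0,0,0],
    [0,0,0,0,0,0]
  ]
}}

```text
clock: 99.73
tool_pos: [0.6554, 0.065, 0.1767]
orientation: [-180.0, 0.1, -84.4]
force: [-0.2, 0.8, -1.5]
opening: 0.016
gripper_force: 30.0
```

```bash
python3 -c "
from h import *
go(.6558,.065,.1036,-84.4)"
```

```text
tilt [-1.7997e+02  7.0000e-02]
turn -0.0  shift x -0.00 y -0.04 z 7.31
```

Emit:
{"fn": "play_rows", "kwargs": {
  "plan": [
    [0,0,0.6,0,0,0],
    [0,0,0.6,0,0,0],
    [0,0,0.6,0,0,0],
    [0,0,0.5,0,0,0],
    [0,0,0.5,0,0,0],
    [0,0,0.5,0,0,0],
    [0,0,0.4,0,0,0],
    [0,0,0,0,0,0],
    [0,0,0,0,0,0]
  ]
}}

```text
clock: 100.48
tool_pos: [0.6551, 0.065, 0.1385]
orientation: [179.9, 0.0, -84.4]
force: [-0.2, -0.1, -1.2]
opening: 0.0161
gripper_force: 30.0
```

Emit:
{"fn": "play_rows", "kwargs": {
  "plan": [
    [0,0,0.4,0,0,0],
    [0,0,0.4,0,0,0],
    [0,0,0.4,0,0,0],
    [0,0,0.4,0,0,0],
    [0,0,0,0,0,0],
    [0,0,0.4,0,0,0],
    [0,0,0.4,0,0,0],
    [0,0,0.4,0,0,0],
    [0,0,0.4,0,0,0],
    [0,0,0.3,0,0,0],
    [0,0,0,0,0,0],
    [0,0,0,0,0,0]
  ]
}}

```text
clock: 101.48
tool_pos: [0.655, 0.0651, 0.1036]
orientation: [179.9, 0.1, -84.4]
force: [-0.2, -0.1, -1.2]
opening: 0.0158
gripper_force: 30.0
```

Emit:
{"fn": "play_rows", "kwargs": {
  "plan": [
    [0,0,0,0,0,0],
    [0,0,0,0,0,0],
    [0,0,0,0,0,0],
    [0,0,0,0,0,0],
    [0,0,-1,0,0,0],
    [0,0,-2,0,0,0],
    [0,0,-3,0,0,0],
    [0,0,-3,0,0,0],
    [0,0,-1.5,0,0,0],
    [0,0,0,0,0,0]
  ],
  "grip": 4
}}

```text
clock: 102.32
tool_pos: [0.6575, 0.0654, 0.2148]
orientation: [-179.6, 0.1, -84.4]
force: [1.1, -0.3, 0.1]
opening: 0.04
gripper_force: 0.0
```

Emit:
{"fn": "play_rows", "kwargs": {
  "plan": [
    [0.7,2,0,0,0,0],
    [0.7,2,0,0,0,0],
    [0.7,2,0,0,0,0],
    [0.7,2,0,0,0,0],
    [0.7,2,0,0,0,0],
    [0.7,2,0,0,0,0],
    [0.7,2,0,0,0,0],
    [0.7,2,2,0,0,0],
    [0.7,2,2,0,0,0],
    [0,0,3,0,0,0],
    [0,0,3,0,0,0],
    [0,0,3,0,0,0],
    [0,0,1,0,0,0],
    [0,0,0,0,0,0],
    [0,0,0,0,0,0],
    [0,0,0,0,0,0]
  ]
}}

```text
clock: 103.65
tool_pos: [0.483, -0.0149, 0.07]
orientation: [-179.9, 0.1, -84.4]
force: [-0.1, 0.7, 0.0]
opening: 0.0403
gripper_force: 0.0
```

```bash
python3 -c "
from h import *
go(.4817,-.0155,.0375,-84.4)
S=snap('scene'); W=snap('wrist'); print([(n,np.round(d['position'],3).tolist(),round(d['score'],2)) for n in('scene','wrist') for t in('punch','holder_hole0') for d in (spot_in if t=='punch' else spot_point)(n,t)])"
```

```text
tilt [-1.7995e+02  7.0000e-02]
turn 0.0  shift x 0.05 y 0.13 z 3.25
[('scene', [0.649, 0.062, 0.118], 0.4), ('scene', [0.654, 0.062, 0.065], 0.7), ('scene', [0.656, 0.066, -0.002], 0.57), ('wrist', [0.651, 0.062, 0.127], 0.88), ('wrist', [0.487, -0.026, 0.024], 0.47)]
```

Emit:
{"fn": "play_rows", "kwargs": {
  "plan": [
    [0,0.1,1.5,0,0,0],
    [0,0,1,0,0,0],
    [0,0,0.5,0,0,0],
    [0,0,0.2,0,0,0],
    [0,0,0,0,0,0],
    [0,0,0,0,0,0]
  ]
}}

```text
clock: 104.45
tool_pos: [0.4814, -0.0151, 0.0372]
orientation: [180.0, 0.1, -84.4]
force: [0.7, -0.7, 0.2]
opening: 0.04
gripper_force: 0.0
```

Emit:
{"fn": "play_rows", "kwargs": {
  "plan": [
    [0,0,0,0,0,0],
    [0,0,0,0,0,0],
    [0,0,0,0,0,0],
    [0,0,0,0,0,0],
    [0,0,0,0,0,0],
    [0,0,-1,0,0,0],
    [0,0,-2,0,0,0],
    [0,0,-3,0,0,0],
    [0,0,-3.5,0,0,0],
    [0,0,0,0,0,0]
  ],
  "grip": 1.5
}}

```text
clock: 105.28
tool_pos: [0.4845, -0.0146, 0.1377]
orientation: [-179.5, 0.1, -84.3]
force: [1.3, 0.2, -0.6]
opening: 0.0221
gripper_force: 30.0
```

Emit:
{"fn": "play_rows", "kwargs": {
  "plan": [
    [-2.9,0.1,0,0,0,0],
    [-2.9,0.1,0,0,0,0],
    [-2.9,0.1,0,0,0,0],
    [-2.9,0.1,0,0,0,0],
    [-2.9,0.1,0,0,0,0],
    [-2.9,0.2,0,0,0,0],
    [-2.9,0.2,0,0,0,0],
    [-2.9,0.2,0,0,0,0],
    [-2.9,0.2,0,0,0,0],
    [-2.9,0.2,0,0,0,0],
    [0,0,2,0,0,0],
    [0,0,2,0,0,0],
    [0,0,1.5,0,0,0],
    [0,0,1,0,0,0],
    [0,0,0,0,0,0],
    [0,0,0,0,0,0],
    [0,0,0,0,0,0]
  ]
}}

```text
clock: 106.7
tool_pos: [0.4384, 0.2722, 0.0679]
orientation: [-180.0, 0.1, -84.4]
force: [-0.1, -1.0, -0.6]
opening: 0.0221
gripper_force: 30.0
```

Emit:
{"fn": "play_rows", "kwargs": {
  "plan": [
    [0,0,0,0,0,0],
    [0,0,0,0,0,0],
    [0,0,0,0,0,0],
    [0,0,0,0,0,0],
    [0,0,-2,0,0,0],
    [0,0,-3,0,0,0],
    [0,0,-3,0,0,0],
    [0,0,-2,0,0,0],
    [0,0,0,0,0,0]
  ],
  "grip": 4
}}

```text
clock: 107.45
tool_pos: [0.4399, 0.2737, 0.1721]
orientation: [-179.7, 0.3, -84.4]
force: [-0.0, 1.3, -0.1]
opening: 0.0401
gripper_force: 0.0
```

Emit:
{"fn": "play_rows", "kwargs": {
  "plan": [
    [2.9,0.4,0,0,0,0],
    [2.9,0.4,0,0,0,0],
    [2.9,0.4,0,0,0,0],
    [2.9,0.4,0,0,0,0],
    [2.9,0.4,0,0,0,0],
    [2.9,0.4,0,0,0,0],
    [2.9,0.4,0,0,0,0],
    [2.9,0.4,0,0,0,0],
    [2.9,0.4,0,0,0,0],
    [3,0.4,0,0,0,0],
    [0,0,3,0,0,0],
    [0,0,3,0,0,0],
    [0,0,3,0,0,0],
    [0,0,1,0,0,0],
    [0,0,0,0,0,0],
    [0,0,0,0,0,0],
    [0,0,0,0,0,0]
  ]
}}

```text
clock: 108.87
tool_pos: [0.4272, -0.0213, 0.0678]
orientation: [-180.0, 0.1, -84.4]
force: [1.1, -0.3, 0.2]
opening: 0.0402
gripper_force: 0.0
```

```bash
python3 -c "
from h import *
go(.4258,-.0225,.0375,-84.4)"
```

```text
tilt [-1.7997e+02  7.0000e-02]
turn 0.0  shift x 0.11 y 0.15 z 3.03
```

Emit:
{"fn": "play_rows", "kwargs": {
  "plan": [
    [0.1,0.1,1.5,0,0,0],
    [0,0,1,0,0,0],
    [0,0,0.3,0,0,0],
    [0,0,0.2,0,0,0],
    [0,0,0,0,0,0],
    [0,0,0,0,0,0]
  ]
}}

```text
clock: 109.37
tool_pos: [0.4261, -0.0224, 0.0377]
orientation: [-180.0, 0.1, -84.4]
force: [0.5, -0.4, -0.2]
opening: 0.0399
gripper_force: 0.0
```

Emit:
{"fn": "play_rows", "kwargs": {
  "plan": [
    [0,0,0,0,0,0],
    [0,0,0,0,0,0],
    [0,0,0,0,0,0],
    [0,0,0,0,0,0],
    [0,0,0,0,0,0],
    [0,0,-1,0,0,0],
    [0,0,-2,0,0,0],
    [0,0,-3,0,0,0],
    [0,0,-3.5,0,0,0],
    [0,0,0,0,0,0]
  ],
  "grip": 1.5
}}

```text
clock: 110.2
tool_pos: [0.4288, -0.022, 0.1373]
orientation: [-179.5, 0.1, -84.3]
force: [2.0, 0.5, -0.1]
opening: 0.0226
gripper_force: 29.4
```

Emit:
{"fn": "play_rows", "kwargs": {
  "plan": [
    [-2.4,-0.6,0,0,0,0],
    [-2.4,-0.6,0,0,0,0],
    [-2.4,-0.6,0,0,0,0],
    [-2.4,-0.6,0,0,0,0],
    [-2.4,-0.6,0,0,0,0],
    [-2.4,-0.6,0,0,0,0],
    [-2.4,-0.6,0,0,0,0],
    [-2.4,-0.6,0,0,0,0],
    [-2.4,-0.7,0,0,0,0],
    [-2.4,-0.7,0,0,0,0],
    [0,0,2,0,0,0],
    [0,0,2,0,0,0],
    [0,0,1.5,0,0,0],
    [0,0,1,0,0,0],
    [0,0,0,0,0,0],
    [0,0,0,0,0,0],
    [0,0,0,0,0,0]
  ]
}}

```text
clock: 111.62
tool_pos: [0.4644, 0.2225, 0.0678]
orientation: [-180.0, 0.1, -84.4]
force: [0.4, 0.6, -0.9]
opening: 0.0221
gripper_force: 29.4
```

Release, retreat toward the open right side, and check everything by numbers.

Emit:
{"fn": "play_rows", "kwargs": {
  "plan": [
    [0,0,0,0,0,0],
    [0,0,0,0,0,0],
    [0,0,0,0,0,0],
    [0,0,0,0,0,0],
    [0,0,-2,0,0,0],
    [0,0,-3,0,0,0],
    [0,0,-3,0,0,0],
    [0,0,-3,0,0,0],
    [2.5,0,-3,0,0,0],
    [2.5,0,-2,0,0,0],
    [2.5,0,0,0,0,0],
    [2.5,0,0,0,0,0],
    [2.5,0,0,0,0,0],
    [0,0,0,0,0,0],
    [0,0,0,0,0,0]
  ],
  "grip": 4
}}

```text
clock: 112.87
tool_pos: [0.4762, 0.0967, 0.2274]
orientation: [-180.0, 0.1, -84.5]
force: [-0.3, -0.8, -0.4]
opening: 0.0399
gripper_force: 0.0
```

```bash
python3 - <<'E'
from h import *
T=snap("top");S=snap("scene");W=snap("wrist")
for n in("top","scene"):
  print(n,[(t,[(np.round(d["position"],3).tolist(),round(d["score"],2)) for d in spot_point(n,t)]) for t in("blank1","short_blank","parts_tin","dial_caliper")])
  print([(np.round(d["position"],3).tolist(),round(d["score"],2)) for d in spot_in(n,"punch")])
m=brass(T); u0,v0=map(int,proj(T,(.52,.325,.007))); u1,v1=map(int,proj(T,(.397,.173,.007)))
k,l,s_,c=cv2.connectedComponentsWithStats(m[v0:v1,u0:u1]); print("tray blobs",s_[1:,4],[pix2z(T,a+u0,b+v0,.015).round(3)[:2].tolist() for a,b in c[1:]])
print(get_obs()["tool_pos"],get_obs()["clock"])
E
```

```text
top [('blank1', [([0.44, 0.259, 0.011], 0.73), ([0.42, 0.076, -0.003], 0.65), ([0.489, 0.266, 0.005], 0.61), ([0.463, 0.216, 0.011], 0.48)]), ('short_blank', [([0.489, 0.265, 0.008], 0.73), ([0.46, 0.252, 0.0], 0.58), ([0.654, 0.061, 0.003], 0.22)]), ('parts_tin', [([0.597, -0.05, 0.002], 0.68)]), ('dial_caliper', [([0.514, -0.409, -0.002], 0.9)])]
[([0.65, 0.06, 0.118], 0.62)]
scene [('blank1', [([0.422, 0.072, 0.0], 0.68), ([0.44, 0.265, 0.009], 0.55), ([0.463, 0.213, 0.009], 0.48), ([0.496, 0.271, 0.009], 0.4)]), ('short_blank', []), ('parts_tin', [([0.597, -0.048, 0.003], 0.53)]), ('dial_caliper', [([0.512, -0.41, -0.002], 0.86), ([0.652, 0.064, 0.067], 0.42)])]
[([0.652, 0.062, 0.102], 0.71), ([0.45, -0.034, 0.014], 0.43), ([0.461, 0.219, 0.016], 0.24)]
tray blobs [165 333   3  10   5   1] [[0.492, 0.263], [0.454, 0.237], [0.402, 0.175], [0.398, 0.282], [0.399, 0.249], [0.399, 0.217]]
[0.47618433 0.09782894 0.22695212] 113.5167
```

```bash
python3 -c "
from plant import close_job
print(close_job())"
```

```text
the job is handed in; nothing more can be done
None
```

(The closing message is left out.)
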